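# Nip a sketchbook in the studio's bench press

### The job

A freshly glued sketchbook lies between its two boards in the open bench press. With one fingertip against the arms of the press's handle, push the handle round clockwise, seen from above, until the platen has come down on the boards and the handle is as tight as it will go, so that the book stays firmly nipped after you let go. Leave the book where it lies, and do not knock, shift or pick up the ink bottles, the cup and the carton standing around.

Things in the scene. Friction and masses are not known exactly. Their poses are not given: they have to be found in the camera images.
- hub (a point): Centre of the press handle: the point where the axes of its three level arms meet on the vertical screw. The hub is a dark steel boss 48 mm across, from 18 mm below to 24 mm above this point. It stands 300 mm above the table with the press fully open and sinks 4 mm for each radian turned.
- knob_a (a point): Centre of the black ball knob (30 mm across) at the end of one of the three handle arms, 116 mm from the hub's centre and level with it; the other two are alike, 120 degrees to either side. The arms are bare steel rods 13 mm thick, free to push on from 30 to 100 mm from the screw's axis, with nothing above or between them. The fixed parts below them reach at most 234 mm above the table.
- handle (a joint): Turn of the handle in rad: 0 fully open, growing clockwise from above; starts at 0.3 to 3.6. The platen meets the boards at about 6.5; then the turn stiffens (the book gives up to 3 mm) to a hard stop at about 7.25. Friction 0.22 Nm, about 3 N at 85 mm from the axis; it stays where it is left, but for a little spring back from the stop.
- platen (a joint): How far the platen, the flat pressing plate under the crosshead, has come down, in m: 0 fully up, 0.004 per radian of the handle (right-hand screw, one piece with the handle). It touches the boards at 0.026, is tight at 0.029 and stays at about 0.0287 when let go.
- press: Fixed grey steel bench press: base 200 x 320 x 22 mm on 8 mm feet, two columns 276 mm apart carrying a crosshead (60 x 320 mm, top 219 mm above the table), and through its middle the upright screw with the platen (170 x 232 mm) below and the three-armed handle on top. Origin at the centre of its underside, on the screw's axis; y runs along the crosshead.
- book: The sketchbook (148 x 210 mm, grey cloth covers) between two plywood boards (165 x 225 x 9 mm), 40 mm high in all and about 0.7 kg, loose on the base of the press, under the platen. Origin at the centre of its underside. To be left in place.
- ink_a: Amber ink bottle with a black cap, 52 mm across, 98 mm high; origin at the centre of its underside. To be left alone.
- ink_b: A second ink bottle, the same. To be left alone.
- cup: White plastic water cup, 72 mm across the rim, 85 mm high; origin at the centre of its underside. To be left alone.
- carton: Small upright carton, 55 x 55 mm and 110 mm high with a flap standing up to 140 mm; origin at the centre of its underside. To be left alone.

How it is judged:
By the outcome, as a careful person would: the job done as asked, in the order asked, and still so for the second after the job is handed in, with the robot touching nothing.
It also fails if it takes over 64 s, if anything falls off the work surface, if the arm or the gripper's body presses on something with over 40 N, if the wrist force passes 120 N, or if a joint passes its speed limit or range.

### The arm

A 6-joint arm with a two-finger parallel gripper is mounted at the origin on the work surface. World frame = base frame: x ahead of the robot, y to its left, z up, the work surface at z = 0. Lengths are in mm, angles in rad, forces in N, time in s.
With the tool pointing down it reaches from about 275 to 850 mm from the base axis. Payload 19 kg.
Tool frame: the origin (TCP) lies at the very end of the fingers, on their centre line; the grasp point (between the pads) lies 19 mm behind it; z points along the fingers, y is the line along which they close (so a half turn about z gives the same grasp; the last joint's range is limited). The gripper opens to 85 mm and grips with 20 to 120 N. Pads are 22 mm wide; open, the fingers measure 114 mm over their backs; the gripper's body (76 mm by 85 mm) begins 54 mm behind the grasp point. The pads swing forward as they close: fully open they stand 13 mm farther back than shut.
Start: joints at [-1.343, 0.15, 1.437, -0, 1.554, -0.134], TCP at [203.499, -537.753, 231.267] pointing down, gripper open.
Joint ranges: [-2.8, 2.8], [-0.68, 2.1], [0.12, 2.68], [-1.39, 4.53], [0.16, 2.79], [-2.81, 2.81]. Speed limits (rad/s): [1.89, 1.89, 2.22, 3.01, 3.01, 3.01].

### API

Orientations are given as a unit quaternion [x, y, z, w].
In Python, from cell import get_state, vision, robot gives the robot as it stands. The module is installed in compiled form; this text tells all that it offers.
- The arm moves only by the tool arm_command, never from a script. Its argument "rows" is a list of rows, each an object of numbers: "tx", "ty", "tz": the shift along the world's x, y, z scaled (see below); "spin": the turn about the world's z scaled (see below). In form: [{"tx": .., "ty": .., "tz": .., "spin": ..}, ...]. A call has 1 to 20 rows; each row is the pose to reach, as a shift and turn from the pose commanded when the call began; what a row does not reach only later rows make up. The controller multiplies each number of a shift by 0.5 m and each number of a turn by pi/4 rad. A row lasts 1/8 s, in which the tool goes at most 62.5 mm and 10.7 degrees, less where a joint would pass 70% of its speed; a pose out of reach is approached as far as the arm can. A call with a number of a shift or a turn outside -1 to 1 is refused whole. A call with a gripper value outside its range is refused whole. "hand" is the closure, from -1 (fully open) to 1 (shut), set as the call begins (left out, the last holds). The fingers move at their own pace and stop on an object; "squeeze" is the grip in N (left out, the last holds). Time passes only in rows, so rows that repeat a pose let the fingers close. It gives the time, the measured TCP pose, the force, the opening and the grip force at its end, in the units of the state.
- get_state(): the state, without advancing time (a new reading comes with each control period).
- vision.snapshot(name): name is "side" or "top" or "wrist"; returns a dict with "frame" (400x640x3 uint8, red, green, blue), "intrinsics" (3x3 intrinsics, pixels), "distortion" ([k1, k2, p1, p2, k3] as OpenCV has them; the pictures are not rectified), "rvec" (rotation vector, rad) and "tvec" (3), from world to camera coordinates, as OpenCV has them. Camera axes: x right, y down, z forward; pixel columns grow to the right and rows downward; lengths in mm; the calibration is good to about 2 mm. A picture is of the moment at which its call begins. There is no depth.
- robot.close_job(): hands the job in; it is judged then, once.
The state is a dict: "time_s": time; "joints": joint angles; "qvel": joint speeds; "joint_torque": joint torques, N m; "tool_pos": TCP position; "eef_rot": TCP orientation; "wrist_force": force on the tool from outside, world axes, zero at the start; "moment": the same for the moment, N m; "opening": finger opening in mm; "grip_force": force on a finger pad.
Only numpy, scipy, OpenCV 4.12 (cv2) and the standard library are available. Lean on these libraries where they do the work, as an engineer would, in place of code of your own. Each camera call takes 0.05 s, during which the arm holds its last target. There are 200 camera calls.

## Working session

There is one attempt and no reset: what is moved stays moved. The work goes in short steps, Python scripts to look and compute and a tool call to move; the robot and the scene stay as the last step left them, time stands still between calls to the robot, and variables do not carry over. Pictures are saved under pics/ and viewed, at most 10 in all, crops included, and the job is handed in when it is done.

Besides the shell and the picture viewer there is one more tool, called after "Emit:" by a JSON object that holds its "fn" and its "kwargs", one argument or row to a line. arm_command: Moves the arm, as the interface text tells. Its arguments: {"type":"object","properties":{"rows":{"type":"array","items":{"type":"object","properties":{"tx":{"type":"number"},"ty":{"type":"number"},"tz":{"type":"number"},"spin":{"type":"number"}}}},"hand":{"type":"number"},"squeeze":{"type":"number"}},"required":["rows"]}

```bash
mkdir -p pics; cat > h.py <<'E'
import numpy as np, cv2
from cell import get_state, vision, robot
def snap(n):
    s=vision.snapshot(n); s['frame']=np.array(s['frame']); return s
def save(s,f): cv2.imwrite('pics/'+f,s['frame'][:,:,::-1])
def ray(s,uv):
    K=np.array(s['intrinsics'],float);D=np.array(s['distortion'],float)
    p=cv2.undistortPoints(np.array(uv,float).reshape(-1,1,2),K,D).reshape(-1,2)
    R,_=cv2.Rodrigues(np.array(s['rvec'],float));t=np.array(s['tvec'],float).ravel()
    d=np.c_[p,np.ones(len(p))]@R; return -R.T@t,d
def onz(s,uv,z):
    c,d=ray(s,uv); return c+d*((z-c[2])/d[:,2])[:,None]
def proj(s,P):
    return cv2.projectPoints(np.array(P,float).reshape(-1,3),np.array(s['rvec'],float),np.array(s['tvec'],float),np.array(s['intrinsics'],float),np.array(s['distortion'],float))[0].reshape(-1,2)
E
python3 - <<'E'
from h import *
for n in('top','side'):
    s=snap(n);save(s,n+'0.png');print(n,ray(s,[[320,200]]))
print(get_state())
E
```

```text
top (array([ 495.01089174,   -4.08582755, 1308.58027325]), array([[ 0.07138989,  0.00795914, -0.99742378]]))
side (array([ 596.5771735 , -976.59088068,  915.98838582]), array([[-0.02649924,  0.78922876, -0.61375177]]))
{'time_s': 0.1, 'joints': array([-1.34300206e+00,  1.50928357e-01,  1.43793537e+00, -1.12187322e-05,
        1.55380244e+00, -1.34024837e-01]), 'qvel': array([ 7.61845620e-05, -1.14576288e-03,  1.06062047e-04, -3.55070715e-04,
       -1.19248269e-04, -5.93065602e-05]), 'joint_torque': array([ 4.20459488e-03, -7.14390206e+01, -5.71794176e+01, -1.97092854e-04,
        7.33918656e-03, -2.75127309e-05]), 'tool_pos': array([ 203.4519793 , -537.57322475,  230.75591148]), 'eef_rot': array([ 9.83680290e-01,  1.79924428e-01, -3.07588165e-05, -5.35904200e-04]), 'wrist_force': array([ 0.18899195,  0.06176581, -0.05078856]), 'moment': array([ 0.02264314,  0.01796808, -0.01076849]), 'grip_force': 0.0, 'opening': 85.56114375188088}
```

View pics/top0.png

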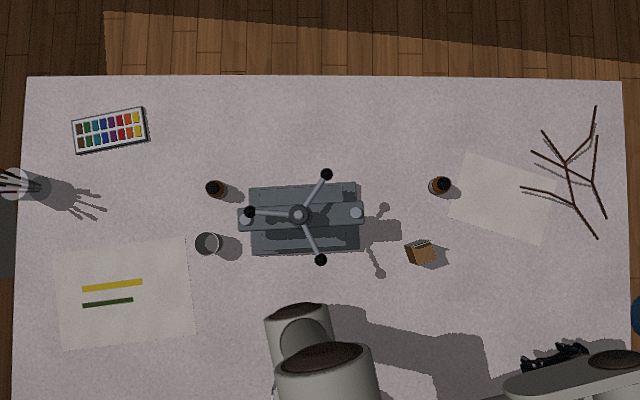

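View pics/side0.png

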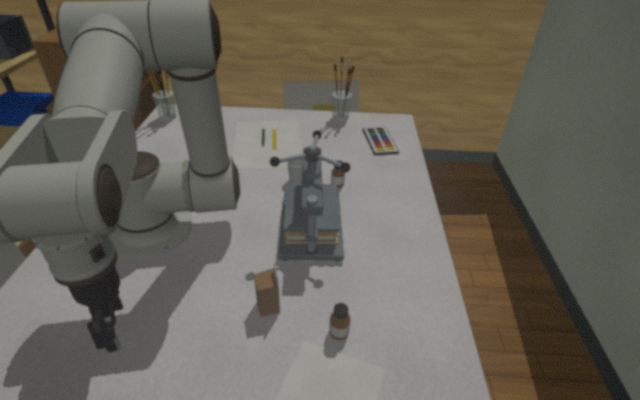

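Top view: the hub is at about (299,215) and the knobs are at (327,174), (249,212) and (321,260). The bottles are at (215,189) and (440,185), the cup at (207,243) and the carton at (420,253). In the side view the hub is near (312,152) and the knobs are at (317,135), (275,161) and (345,166).

```bash
cat >> h.py <<'E'
def blobs(s,cs,r=11,thr=50):
    g=s['frame'].max(2).astype(np.uint8); out=[]
    for u,v in cs:
        m=np.zeros_like(g); cv2.circle(m,(u,v),r,255,-1); m[(g>thr)]=0
        n,l,st,c=cv2.connectedComponentsWithStats(m); k=1+st[1:,4].argmax(); out.append((*c[k],st[k,4]))
    return np.array(out)
def tri(a,pa,b,pb):
    r=[]
    for i in range(len(pa)):
        c1,d1=ray(a,[pa[i]]);c2,d2=ray(b,[pb[i]]);d1=d1[0];d2=d2[0]
        x=np.linalg.lstsq(np.c_[d1,-d2],c2-c1,rcond=None)[0]
        p,q=c1+d1*x[0],c2+d2*x[1]; r.append([*(p+q)/2,np.linalg.norm(p-q)])
    return np.array(r)
E
python3 - <<'E'
from h import *
np.set_printoptions(precision=1,suppress=True)
a=snap('top');b=snap('side')
pa=blobs(a,[(327,174),(249,212),(321,260)]);print(pa)
pb=blobs(b,[(345,166),(317,135),(275,161)]);print(pb)
T=tri(a,pa[:,:2],b,pb[:,:2]);print(T)
P=onz(a,pa[:,:2],T[:,2].mean())
h=T[:,:3].mean(0);print('hub',h,'r',np.linalg.norm(T[:,:3]-h,axis=1),'ang',np.degrees(np.arctan2(T[:,1]-h[1],T[:,0]-h[0])))
print('topP',P,P.mean(0),np.linalg.norm(P-P.mean(0),axis=1))
print('hubproj',proj(a,[h]),proj(b,[h]))
print('ink',onz(a,[[213,187],[438,184]],98),'cup',onz(a,[[207,243]],85),'carton',onz(a,[[420,250]],110))
E
```

```text
[[326.3 173.8 104. ]
 [249.4 211.4 115. ]
 [320.5 259.5 116. ]]
[[343.7 167.4  39. ]
 [317.4 132.9   8. ]
 [274.4 161.2  25. ]]
[[629.3 -10.4 284.8   3.1]
 [541.3 170.  291.2   3.7]
 [429.6   1.7 286.2   2. ]]
hub [533.4  53.7 287.4] r [115.4 116.6 116.1] ang [ -33.8   86.1 -153.4]
topP [[630.5 -10.3 287.4]
 [539.6 170.5 287.4]
 [428.6   1.6 287.4]] [532.9  53.9 287.4] [116.8 116.7 116.7]
hubproj [[298.8 214.5]] [[311.7 153.1]]
ink [[ 615.7  307.4   98. ]
 [ 629.7 -325.6   98. ]] cup [[457.9 323.8  85. ]] carton [[ 445.3 -271.1  110. ]]
```

Emit:
{"fn": "arm_command", "kwargs": {
  "hand": 1,
  "squeeze": 40,
  "rows": [
    {"tz": 0.1},
    {"tz": 0.2},
    {"tz": 0.28},
    {"tx": 0.05, "ty": 0.08, "tz": 0.28},
    {"tx": 0.1, "ty": 0.16, "tz": 0.28},
    {"tx": 0.15, "ty": 0.24, "tz": 0.28},
    {"tx": 0.2, "ty": 0.32, "tz": 0.28},
    {"tx": 0.25, "ty": 0.4, "tz": 0.28},
    {"tx": 0.3, "ty": 0.48, "tz": 0.28},
    {"tx": 0.35, "ty": 0.56, "tz": 0.28},
    {"tx": 0.4, "ty": 0.64, "tz": 0.28},
    {"tx": 0.45, "ty": 0.72, "tz": 0.28},
    {"tx": 0.5, "ty": 0.8, "tz": 0.28},
    {"tx": 0.55, "ty": 0.88, "tz": 0.28},
    {"tx": 0.6, "ty": 0.96, "tz": 0.28},
    {"tx": 0.64, "ty": 0.98, "tz": 0.28},
    {"tx": 0.64, "ty": 0.98, "tz": 0.28},
    {"tx": 0.64, "ty": 0.98, "tz": 0.28}
  ]
}}

```text
validation failed for argument at $.ro...
```

The call was refused, possibly because some rows leave fields out. I'll give all four in every row.

Emit:
{"fn": "arm_command", "kwargs": {
  "hand": 1,
  "squeeze": 40,
  "rows": [
    {"tx": 0, "ty": 0, "tz": 0.1, "spin": 0},
    {"tx": 0, "ty": 0, "tz": 0.2, "spin": 0},
    {"tx": 0, "ty": 0, "tz": 0.28, "spin": 0},
    {"tx": 0.05, "ty": 0.08, "tz": 0.28, "spin": 0},
    {"tx": 0.1, "ty": 0.16, "tz": 0.28, "spin": 0},
    {"tx": 0.15, "ty": 0.24, "tz": 0.28, "spin": 0},
    {"tx": 0.2, "ty": 0.32, "tz": 0.28, "spin": 0},
    {"tx": 0.25, "ty": 0.4, "tz": 0.28, "spin": 0},
    {"tx": 0.3, "ty": 0.48, "tz": 0.28, "spin": 0},
    {"tx": 0.35, "ty": 0.56, "tz": 0.28, "spin": 0},
    {"tx": 0.4, "ty": 0.64, "tz": 0.28, "spin": 0},
    {"tx": 0.45, "ty": 0.72, "tz": 0.28, "spin": 0},
    {"tx": 0.5, "ty": 0.8, "tz": 0.28, "spin": 0},
    {"tx": 0.55, "ty": 0.88, "tz": 0.28, "spin": 0},
    {"tx": 0.6, "ty": 0.96, "tz": 0.28, "spin": 0},
    {"tx": 0.64, "ty": 0.98, "tz": 0.28, "spin": 0},
    {"tx": 0.64, "ty": 0.98, "tz": 0.28, "spin": 0},
    {"tx": 0.64, "ty": 0.98, "tz": 0.28, "spin": 0}
  ]
}}

```text
time_s: 2.45
tool_pos: [523.1, -48.1, 371.2]
eef_rot: [0.984, 0.18, -0.0, -0.0]
wrist_force: [0.2, -0.7, -0.2]
opening: 0.0
grip_force: 0.0
```

Emit:
{"fn": "arm_command", "kwargs": {
  "rows": [
    {"tx": 0.01, "ty": 0.054, "tz": 0, "spin": 0},
    {"tx": 0.01, "ty": 0.054, "tz": -0.05, "spin": 0},
    {"tx": 0.01, "ty": 0.054, "tz": -0.1, "spin": 0},
    {"tx": 0.01, "ty": 0.054, "tz": -0.1, "spin": 0}
  ]
}}

```text
time_s: 2.95
tool_pos: [527.5, -21.3, 320.2]
eef_rot: [0.984, 0.179, -0.001, -0.0]
wrist_force: [0.2, 1.1, 0.1]
opening: 0.0
grip_force: 0.0
```

```bash
python3 - <<'E'
from h import *
s=snap('side');w=snap('wrist')
im=np.hstack([cv2.resize(s['frame'][80:280,180:440],None,fx=1.7,fy=1.7),cv2.resize(w['frame'],None,fx=.55,fy=.85)])
print(im.shape);cv2.imwrite('pics/a.png',im[:,:,::-1])
print(proj(s,get_state()['tool_pos']))
E
```

```text
(340, 794, 3)
[[308.1520744  156.26179084]]
```

View pics/a.png

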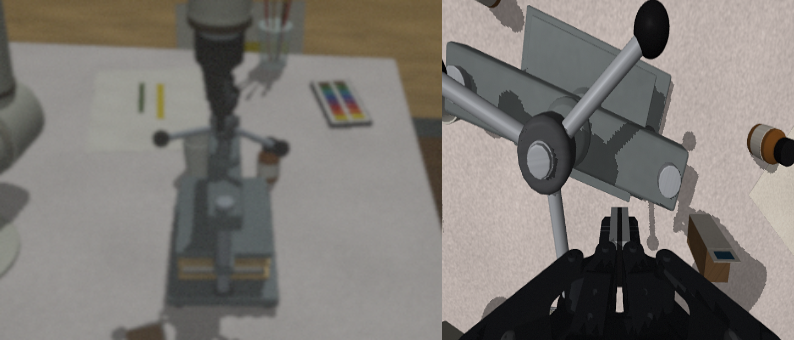

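The finger is shut over the gap in front of the hub. The linkage widens behind the tip, so I'll keep the tip only about 15 mm below the rods. Next I'll work out the circle.

```bash
cat > circ.py <<'E'
import sys,numpy as np
def circ(a0,a1,step,x0,y0,r=75,sink=4,c=(533,54)):
    n=int(round(abs(a1-a0)/step))
    for i in range(1,n+1):
        a=np.radians(a0+(a1-a0)*i/n)
        print(round(a0+(a1-a0)*i/n),'tx %.3f ty %.3f tz %.3f'%((c[0]+r*np.cos(a)-x0)/500,(c[1]+r*np.sin(a)-y0)/500,-sink*(np.radians(a0)-a)/500))
circ(*map(float,sys.argv[1:]))
E
python3 circ.py -94 -214 8 528 -21
```

```text
-102 tx -0.021 ty 0.003 tz -0.001
-110 tx -0.041 ty 0.009 tz -0.002
-118 tx -0.060 ty 0.018 tz -0.003
-126 tx -0.078 ty 0.029 tz -0.004
-134 tx -0.094 ty 0.042 tz -0.006
-142 tx -0.108 ty 0.058 tz -0.007
-150 tx -0.120 ty 0.075 tz -0.008
-158 tx -0.129 ty 0.094 tz -0.009
-166 tx -0.136 ty 0.114 tz -0.010
-174 tx -0.139 ty 0.134 tz -0.011
-182 tx -0.140 ty 0.155 tz -0.012
-190 tx -0.138 ty 0.176 tz -0.013
-198 tx -0.133 ty 0.196 tz -0.015
-206 tx -0.125 ty 0.216 tz -0.016
-214 tx -0.114 ty 0.234 tz -0.017
```

Emit:
{"fn": "arm_command", "kwargs": {
  "rows": [
    {"tx": 0, "ty": 0, "tz": -0.05, "spin": 0},
    {"tx": 0, "ty": 0, "tz": -0.1, "spin": 0},
    {"tx": 0, "ty": 0, "tz": -0.1, "spin": 0}
  ]
}}

```text
time_s: 3.42
tool_pos: [528.2, -21.0, 271.2]
eef_rot: [0.984, 0.18, -0.001, -0.0]
wrist_force: [-0.4, -0.2, 0.1]
opening: 0.2
grip_force: 0.0
```

Emit:
{"fn": "arm_command", "kwargs": {
  "rows": [
    {"tx": -0.021, "ty": 0.003, "tz": -0.002, "spin": 0},
    {"tx": -0.041, "ty": 0.009, "tz": -0.003, "spin": 0},
    {"tx": -0.06, "ty": 0.018, "tz": -0.004, "spin": 0},
    {"tx": -0.078, "ty": 0.029, "tz": -0.005, "spin": 0},
    {"tx": -0.094, "ty": 0.042, "tz": -0.006, "spin": 0},
    {"tx": -0.108, "ty": 0.058, "tz": -0.007, "spin": 0},
    {"tx": -0.12, "ty": 0.075, "tz": -0.008, "spin": 0},
    {"tx": -0.129, "ty": 0.094, "tz": -0.009, "spin": 0},
    {"tx": -0.136, "ty": 0.114, "tz": -0.01, "spin": 0},
    {"tx": -0.139, "ty": 0.134, "tz": -0.011, "spin": 0},
    {"tx": -0.139, "ty": 0.134, "tz": -0.011, "spin": 0}
  ]
}}

```text
time_s: 4.8
tool_pos: [458.8, 47.1, 265.7]
eef_rot: [0.984, 0.18, -0.0, -0.0]
wrist_force: [1.4, -0.2, 0.3]
opening: 0.2
grip_force: 0.0
```

```bash
python3 - <<'E'
from h import *
s=snap('top');w=snap('side')
im=np.hstack([cv2.resize(s['frame'][140:290,190:390],None,fx=2,fy=2),cv2.resize(w['frame'][100:250,220:420],None,fx=2,fy=2)])
cv2.imwrite('pics/b.png',im[:,:,::-1])
E
python3 circ.py -174 -294 8 458.5 46.5
```

```text
-182 tx -0.001 ty 0.020 tz -0.001
-190 tx 0.001 ty 0.041 tz -0.002
-198 tx 0.006 ty 0.061 tz -0.003
-206 tx 0.014 ty 0.081 tz -0.004
-214 tx 0.025 ty 0.099 tz -0.006
-222 tx 0.038 ty 0.115 tz -0.007
-230 tx 0.053 ty 0.130 tz -0.008
-238 tx 0.070 ty 0.142 tz -0.009
-246 tx 0.088 ty 0.152 tz -0.010
-254 tx 0.108 ty 0.159 tz -0.011
-262 tx 0.128 ty 0.164 tz -0.012
-270 tx 0.149 ty 0.165 tz -0.013
-278 tx 0.170 ty 0.164 tz -0.015
-286 tx 0.190 ty 0.159 tz -0.016
-294 tx 0.210 ty 0.152 tz -0.017
```

View pics/b.png

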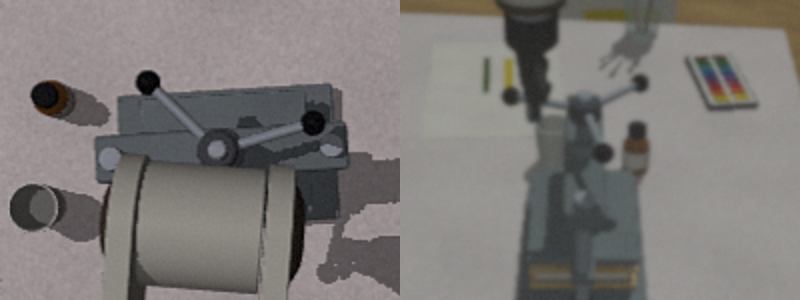

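The handle has turned about 40°: knobs are now at about (264,181) and (346,201) in the top view, and nothing else has moved. I'll continue the circle.

Emit:
{"fn": "arm_command", "kwargs": {
  "rows": [
    {"tx": -0.001, "ty": 0.02, "tz": -0.001, "spin": 0},
    {"tx": 0.001, "ty": 0.041, "tz": -0.002, "spin": 0},
    {"tx": 0.006, "ty": 0.061, "tz": -0.003, "spin": 0},
    {"tx": 0.014, "ty": 0.081, "tz": -0.004, "spin": 0},
    {"tx": 0.025, "ty": 0.099, "tz": -0.006, "spin": 0},
    {"tx": 0.038, "ty": 0.115, "tz": -0.007, "spin": 0},
    {"tx": 0.053, "ty": 0.13, "tz": -0.008, "spin": 0},
    {"tx": 0.07, "ty": 0.142, "tz": -0.009, "spin": 0},
    {"tx": 0.088, "ty": 0.152, "tz": -0.01, "spin": 0},
    {"tx": 0.108, "ty": 0.159, "tz": -0.011, "spin": 0},
    {"tx": 0.128, "ty": 0.164, "tz": -0.012, "spin": 0},
    {"tx": 0.149, "ty": 0.165, "tz": -0.013, "spin": 0},
    {"tx": 0.17, "ty": 0.164, "tz": -0.015, "spin": 0},
    {"tx": 0.19, "ty": 0.159, "tz": -0.016, "spin": 0},
    {"tx": 0.21, "ty": 0.152, "tz": -0.017, "spin": 0},
    {"tx": 0.21, "ty": 0.152, "tz": -0.017, "spin": 0}
  ]
}}

```text
time_s: 6.9
tool_pos: [564.8, 121.9, 257.0]
eef_rot: [0.984, 0.18, 0.0, -0.0]
wrist_force: [-0.3, 0.6, -0.4]
opening: 0.2
grip_force: 0.0
```

```bash
python3 - <<'E'
from h import *
print(get_state()['tool_pos'])
s=snap('top');w=snap('side')
im=np.hstack([cv2.resize(s['frame'][140:290,190:390],None,fx=2,fy=2),cv2.resize(w['frame'][100:250,220:420],None,fx=2,fy=2)])
cv2.imwrite('pics/c.png',im[:,:,::-1])
E
python3 circ.py -294 -342 6 563.5 122.5
```

```text
[564.77229221 121.85824065 256.998892  ]
-300 tx 0.014 ty -0.007 tz -0.001
-306 tx 0.027 ty -0.016 tz -0.002
-312 tx 0.039 ty -0.026 tz -0.003
-318 tx 0.050 ty -0.037 tz -0.003
-324 tx 0.060 ty -0.049 tz -0.004
-330 tx 0.069 ty -0.062 tz -0.005
-336 tx 0.076 ty -0.076 tz -0.006
-342 tx 0.082 ty -0.091 tz -0.007
```

View pics/c.png

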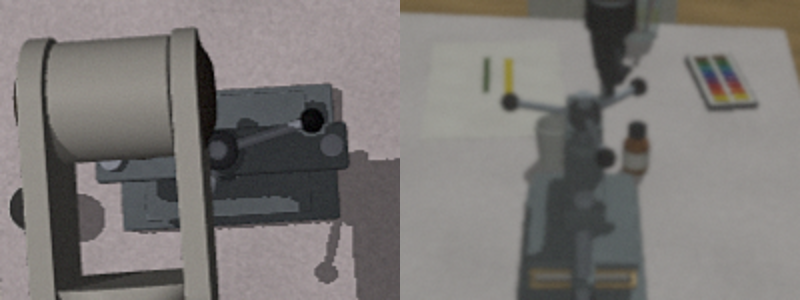

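The arms stand where they did one push ago, shifted by 120°, as expected. One knob shows in both views: top at about (346,200), side at about (322,178). I'll use it to measure height and turn, and carry on.

```bash
python3 - <<'E'
from h import *
np.set_printoptions(precision=1,suppress=True)
a=snap('top');b=snap('side')
pa=blobs(a,[(346,200)],9);pb=blobs(b,[(322,178)],9);print(pa,pb)
T=tri(a,pa[:,:2],b,pb[:,:2]);print(T)
for z in(276,280):
  p=onz(a,pa[:,:2],z)[0]-[533,54,0];print(z,np.hypot(*p[:2]),np.degrees(np.arctan2(p[1],p[0])))
E
```

```text
[[345.9 199.8 129. ]] [[321.4 178.9  48. ]]
[[569.  -57.6 274.9   2.3]]
276 117.48491262691545 -71.62819659664606
280 117.19715080705669 -71.73114630013603
```

Emit:
{"fn": "arm_command", "kwargs": {
  "rows": [
    {"tx": 0.014, "ty": -0.007, "tz": 0, "spin": 0},
    {"tx": 0.027, "ty": -0.016, "tz": 0, "spin": 0},
    {"tx": 0.039, "ty": -0.026, "tz": -0.001, "spin": 0},
    {"tx": 0.05, "ty": -0.037, "tz": -0.001, "spin": 0},
    {"tx": 0.06, "ty": -0.049, "tz": -0.002, "spin": 0},
    {"tx": 0.069, "ty": -0.062, "tz": -0.003, "spin": 0},
    {"tx": 0.076, "ty": -0.076, "tz": -0.004, "spin": 0},
    {"tx": 0.082, "ty": -0.091, "tz": -0.005, "spin": 0},
    {"tx": 0.082, "ty": -0.091, "tz": -0.005, "spin": 0}
  ]
}}

```text
time_s: 8.22
tool_pos: [605.3, 76.0, 254.7]
eef_rot: [0.984, 0.18, 0.0, 0.0]
wrist_force: [-0.3, -1.1, -1.1]
opening: 0.3
grip_force: 0.0
```

```bash
python3 circ.py -342 -402 4 604.3 77.2
```

```text
-346 tx 0.003 ty -0.010 tz -0.001
-350 tx 0.005 ty -0.020 tz -0.001
-354 tx 0.007 ty -0.031 tz -0.002
-358 tx 0.007 ty -0.041 tz -0.002
-362 tx 0.007 ty -0.052 tz -0.003
-366 tx 0.007 ty -0.062 tz -0.003
-370 tx 0.005 ty -0.072 tz -0.004
-374 tx 0.003 ty -0.083 tz -0.004
-378 tx 0.000 ty -0.093 tz -0.005
-382 tx -0.004 ty -0.103 tz -0.006
-386 tx -0.008 ty -0.112 tz -0.006
-390 tx -0.013 ty -0.121 tz -0.007
-394 tx -0.018 ty -0.130 tz -0.007
-398 tx -0.024 ty -0.139 tz -0.008
-402 tx -0.031 ty -0.147 tz -0.008
```

Emit:
{"fn": "arm_command", "kwargs": {
  "rows": [
    {"tx": 0.003, "ty": -0.01, "tz": 0, "spin": 0},
    {"tx": 0.006, "ty": -0.02, "tz": -0.001, "spin": 0},
    {"tx": 0.0075, "ty": -0.031, "tz": -0.001, "spin": 0},
    {"tx": 0.0075, "ty": -0.031, "tz": -0.001, "spin": 0}
  ]
}}

```text
time_s: 8.72
tool_pos: [608.9, 60.7, 254.3]
eef_rot: [0.984, 0.18, 0.0, 0.0]
wrist_force: [-0.1, 0.4, -0.5]
opening: -0.2
grip_force: 0.0
```

Emit:
{"fn": "arm_command", "kwargs": {
  "rows": [
    {"tx": 0, "ty": -0.01, "tz": 0, "spin": 0},
    {"tx": 0, "ty": -0.021, "tz": 0, "spin": 0},
    {"tx": 0, "ty": -0.031, "tz": -0.001, "spin": 0},
    {"tx": -0.002, "ty": -0.041, "tz": -0.001, "spin": 0}
  ]
}}

```text
time_s: 9.22
tool_pos: [607.7, 40.4, 253.7]
eef_rot: [0.984, 0.18, 0.0, -0.0]
wrist_force: [0.9, 3.5, -1.1]
opening: -0.0
grip_force: 1.7
```

```bash
python3 - <<'E'
from h import *
st=get_state();print(st['tool_pos'],st['wrist_force'])
s=snap('top');w=snap('side')
im=np.hstack([cv2.resize(s['frame'][140:290,190:390],None,fx=2,fy=2),cv2.resize(w['frame'][100:250,220:420],None,fx=2,fy=2)])
cv2.imwrite('pics/d.png',im[:,:,::-1])
E
```

```text
[607.73527864  40.44205841 253.72288711] [ 0.85846388  3.50343947 -1.12834561]
```

View pics/d.png

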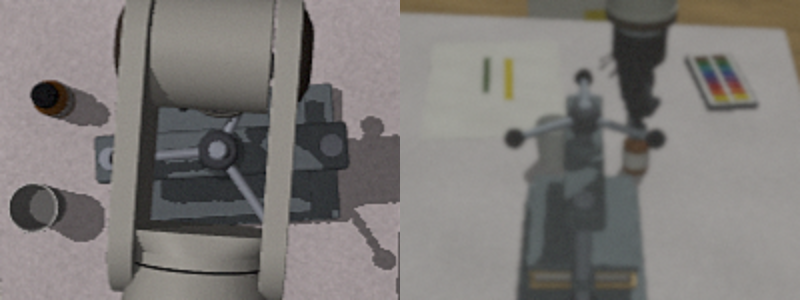

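The platen seems to be meeting the boards: about 3.5 N of resistance now. I'll go on in small steps and watch the force.

Emit:
{"fn": "arm_command", "kwargs": {
  "rows": [
    {"tx": -0.002, "ty": -0.011, "tz": 0, "spin": 0},
    {"tx": -0.005, "ty": -0.021, "tz": 0, "spin": 0},
    {"tx": -0.005, "ty": -0.021, "tz": 0, "spin": 0}
  ]
}}

```text
time_s: 9.7
tool_pos: [605.2, 29.7, 253.8]
eef_rot: [0.984, 0.18, 0.0, 0.0]
wrist_force: [0.7, 0.7, -0.5]
opening: 0.0
grip_force: 0.6
```

Emit:
{"fn": "arm_command", "kwargs": {
  "rows": [
    {"tx": -0.004, "ty": -0.01, "tz": 0, "spin": 0},
    {"tx": -0.008, "ty": -0.019, "tz": 0, "spin": 0},
    {"tx": -0.008, "ty": -0.019, "tz": 0, "spin": 0}
  ]
}}

```text
time_s: 10.07
tool_pos: [601.2, 20.3, 253.9]
eef_rot: [0.984, 0.18, 0.0, 0.0]
wrist_force: [-0.0, 1.2, -0.6]
opening: -0.2
grip_force: 0.6
```

```bash
python3 circ.py -386 -426 4 600.4 21.1
```

```text
-390 tx -0.005 ty -0.009 tz -0.001
-394 tx -0.010 ty -0.018 tz -0.001
-398 tx -0.017 ty -0.027 tz -0.002
-402 tx -0.023 ty -0.035 tz -0.002
-406 tx -0.031 ty -0.042 tz -0.003
-410 tx -0.038 ty -0.049 tz -0.003
-414 tx -0.047 ty -0.056 tz -0.004
-418 tx -0.055 ty -0.061 tz -0.004
-422 tx -0.064 ty -0.067 tz -0.005
-426 tx -0.074 ty -0.071 tz -0.006
```

Emit:
{"fn": "arm_command", "kwargs": {
  "rows": [
    {"tx": -0.005, "ty": -0.009, "tz": 0, "spin": 0},
    {"tx": -0.01, "ty": -0.018, "tz": 0, "spin": 0},
    {"tx": -0.01, "ty": -0.018, "tz": 0, "spin": 0}
  ]
}}

```text
time_s: 10.45
tool_pos: [596.2, 11.5, 253.8]
eef_rot: [0.984, 0.18, 0.0, 0.0]
wrist_force: [0.8, 2.8, -1.2]
opening: 0.1
grip_force: 1.1
```

Emit:
{"fn": "arm_command", "kwargs": {
  "rows": [
    {"tx": -0.007, "ty": -0.009, "tz": 0, "spin": 0},
    {"tx": -0.013, "ty": -0.017, "tz": 0, "spin": 0},
    {"tx": -0.013, "ty": -0.017, "tz": 0, "spin": 0}
  ]
}}

```text
time_s: 10.82
tool_pos: [589.9, 3.4, 253.7]
eef_rot: [0.984, 0.18, 0.0, -0.0]
wrist_force: [2.7, 4.1, -3.9]
opening: 0.1
grip_force: 2.3
```

```bash
python3 - <<'E'
from h import *
np.set_printoptions(precision=1,suppress=True)
st=get_state();print(st['tool_pos'],st['wrist_force'])
s=snap('top');w=snap('side')
im=np.hstack([cv2.resize(s['frame'][140:290,190:390],None,fx=2,fy=2),cv2.resize(w['frame'][100:250,220:420],None,fx=2,fy=2)])
cv2.imwrite('pics/e.png',im[:,:,::-1])
E
```

```text
[589.9   3.4 253.7] [ 2.7  4.1 -3.9]
```

View pics/e.png

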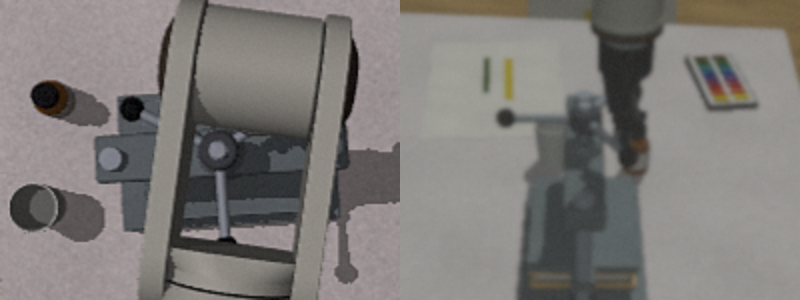

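Emit:
{"fn": "arm_command", "kwargs": {
  "rows": [
    {"tx": -0.004, "ty": -0.004, "tz": 0, "spin": 0},
    {"tx": -0.008, "ty": -0.007, "tz": 0, "spin": 0},
    {"tx": -0.008, "ty": -0.007, "tz": 0, "spin": 0}
  ]
}}

```text
time_s: 11.3
tool_pos: [586.1, 0.4, 253.6]
eef_rot: [0.984, 0.18, 0.0, -0.001]
wrist_force: [5.6, 8.6, -5.7]
opening: -0.2
grip_force: 4.8
```

Emit:
{"fn": "arm_command", "kwargs": {
  "rows": [
    {"tx": -0.004, "ty": -0.004, "tz": 0, "spin": 0},
    {"tx": -0.008, "ty": -0.007, "tz": 0, "spin": 0},
    {"tx": -0.008, "ty": -0.007, "tz": 0, "spin": 0}
  ]
}}

```text
time_s: 11.68
tool_pos: [582.3, -2.8, 253.5]
eef_rot: [0.984, 0.18, 0.001, -0.001]
wrist_force: [9.5, 10.4, -6.2]
opening: 0.2
grip_force: 6.4
```

Emit:
{"fn": "arm_command", "kwargs": {
  "rows": [
    {"tx": -0.004, "ty": -0.003, "tz": 0, "spin": 0},
    {"tx": -0.008, "ty": -0.007, "tz": 0, "spin": 0},
    {"tx": -0.008, "ty": -0.007, "tz": 0, "spin": 0}
  ]
}}

```text
time_s: 12.05
tool_pos: [578.5, -6.0, 253.5]
eef_rot: [0.984, 0.18, 0.001, -0.001]
wrist_force: [11.6, 13.6, -7.7]
opening: 0.2
grip_force: 8.0
```

Emit:
{"fn": "arm_command", "kwargs": {
  "rows": [
    {"tx": -0.005, "ty": -0.003, "tz": 0, "spin": 0},
    {"tx": -0.009, "ty": -0.006, "tz": 0, "spin": 0},
    {"tx": -0.009, "ty": -0.006, "tz": 0, "spin": 0}
  ]
}}

```text
time_s: 12.42
tool_pos: [574.4, -8.7, 253.5]
eef_rot: [0.984, 0.181, 0.002, -0.001]
wrist_force: [15.2, 15.4, -6.3]
opening: 0.3
grip_force: 9.9
```

Emit:
{"fn": "arm_command", "kwargs": {
  "rows": [
    {"tx": -0.005, "ty": -0.003, "tz": 0, "spin": 0},
    {"tx": -0.009, "ty": -0.005, "tz": 0, "spin": 0},
    {"tx": -0.009, "ty": -0.005, "tz": 0, "spin": 0}
  ]
}}

```text
time_s: 12.8
tool_pos: [570.2, -10.8, 253.4]
eef_rot: [0.984, 0.181, 0.002, -0.001]
wrist_force: [19.5, 20.4, -10.6]
opening: -0.2
grip_force: 12.4
```

Emit:
{"fn": "arm_command", "kwargs": {
  "rows": [
    {"tx": -0.005, "ty": -0.002, "tz": 0, "spin": 0},
    {"tx": -0.009, "ty": -0.004, "tz": 0, "spin": 0},
    {"tx": -0.009, "ty": -0.004, "tz": 0, "spin": 0}
  ]
}}

```text
time_s: 13.18
tool_pos: [566.1, -12.4, 253.3]
eef_rot: [0.984, 0.181, 0.002, -0.002]
wrist_force: [24.4, 23.5, -12.3]
opening: -0.2
grip_force: 14.4
```

```bash
python3 - <<'E'
from h import *
np.set_printoptions(precision=1,suppress=True)
st=get_state();print(st['tool_pos'],st['wrist_force'])
s=snap('top');w=snap('side');x=snap('wrist')
im=np.hstack([cv2.resize(s['frame'][140:290,190:390],None,fx=2,fy=2),cv2.resize(x['frame'],(400,300))])
cv2.imwrite('pics/f.png',im[:,:,::-1])
E
```

```text
[566.1 -12.4 253.3] [ 24.4  23.5 -12.3]
```

View pics/f.png

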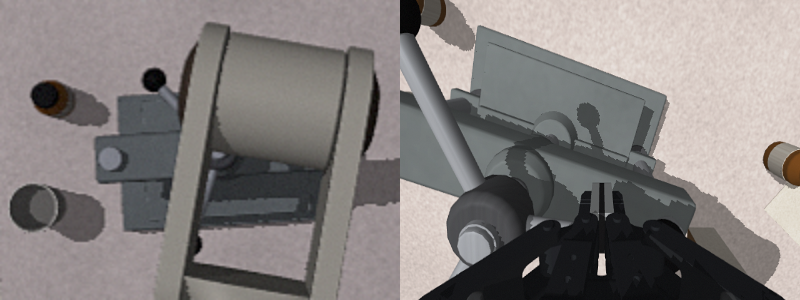

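```bash
python3 - <<'E'
from h import *
np.set_printoptions(precision=1,suppress=True)
a=snap('top');b=snap('side')
pa=blobs(a,[(267,179)],9);pb=blobs(b,[(277,158)],14)
print(pa,pb)
p=onz(a,pa[:,:2],272)[0]-[533,54,0];print(np.hypot(*p[:2]),np.degrees(np.arctan2(p[1],p[0])))
E
python3 circ.py -423 -443 3 566.1 -12.4 85
```

```text
[[266.6 179.6 105. ]] [[275.7 152.1  10. ]]
115.69796002415343 43.16223243645001
-426 tx 0.003 ty -0.022 tz -0.000
-429 tx -0.004 ty -0.026 tz -0.001
-432 tx -0.012 ty -0.028 tz -0.001
-434 tx -0.021 ty -0.031 tz -0.002
-437 tx -0.029 ty -0.033 tz -0.002
-440 tx -0.037 ty -0.035 tz -0.002
-443 tx -0.045 ty -0.036 tz -0.003
```

The pushed arm is at −437°, so the handle has turned 4.95 rad and should be close to the stop. I'll slide outward for more leverage, then keep pushing gently.

Emit:
{"fn": "arm_command", "kwargs": {
  "rows": [
    {"tx": 0.005, "ty": -0.01, "tz": 0, "spin": 0},
    {"tx": 0.009, "ty": -0.02, "tz": 0, "spin": 0},
    {"tx": 0.003, "ty": -0.022, "tz": 0, "spin": 0},
    {"tx": 0.003, "ty": -0.022, "tz": 0, "spin": 0}
  ]
}}

```text
time_s: 13.92
tool_pos: [568.1, -25.0, 255.1]
eef_rot: [0.984, 0.18, 0.004, 0.0]
wrist_force: [23.4, 10.7, 2.0]
opening: -0.0
grip_force: 12.5
```

Emit:
{"fn": "arm_command", "kwargs": {
  "rows": [
    {"tx": -0.007, "ty": -0.003, "tz": 0, "spin": 0},
    {"tx": -0.007, "ty": -0.003, "tz": 0, "spin": 0}
  ]
}}

```text
time_s: 14.18
tool_pos: [564.6, -26.1, 255.0]
eef_rot: [0.984, 0.18, 0.004, -0.0]
wrist_force: [24.1, 13.9, 1.0]
opening: -0.1
grip_force: 13.2
```

Emit:
{"fn": "arm_command", "kwargs": {
  "rows": [
    {"tx": -0.004, "ty": -0.001, "tz": 0, "spin": 0},
    {"tx": -0.008, "ty": -0.003, "tz": 0, "spin": 0},
    {"tx": -0.008, "ty": -0.003, "tz": 0, "spin": 0}
  ]
}}

```text
time_s: 14.55
tool_pos: [560.9, -27.2, 254.9]
eef_rot: [0.984, 0.181, 0.004, -0.001]
wrist_force: [27.1, 18.7, -0.7]
opening: -0.3
grip_force: 14.8
```

Emit:
{"fn": "arm_command", "kwargs": {
  "rows": [
    {"tx": -0.004, "ty": -0.001, "tz": 0, "spin": 0},
    {"tx": -0.008, "ty": -0.002, "tz": 0, "spin": 0},
    {"tx": -0.008, "ty": -0.002, "tz": 0, "spin": 0}
  ]
}}

```text
time_s: 14.92
tool_pos: [559.8, -27.3, 255.1]
eef_rot: [0.983, 0.181, 0.008, -0.001]
wrist_force: [60.3, 27.5, -8.7]
opening: 0.0
grip_force: 31.1
```

The force jumped from 33 to 66 N with only about 1 mm of travel, so this is the hard stop. I'll back off and rise clear.

Emit:
{"fn": "arm_command", "kwargs": {
  "rows": [
    {"tx": 0.01, "ty": 0.003, "tz": 0, "spin": 0},
    {"tx": 0.025, "ty": 0.01, "tz": 0, "spin": 0},
    {"tx": 0.045, "ty": 0.018, "tz": 0, "spin": 0},
    {"tx": 0.065, "ty": 0.03, "tz": 0, "spin": 0},
    {"tx": 0.065, "ty": 0.03, "tz": 0, "spin": 0},
    {"tx": 0.065, "ty": 0.03, "tz": 0.06, "spin": 0},
    {"tx": 0.065, "ty": 0.03, "tz": 0.12, "spin": 0},
    {"tx": 0.065, "ty": 0.03, "tz": 0.18, "spin": 0},
    {"tx": 0.065, "ty": 0.03, "tz": 0.24, "spin": 0},
    {"tx": 0.065, "ty": 0.03, "tz": 0.24, "spin": 0},
    {"tx": 0.05, "ty": -0.06, "tz": 0.24, "spin": 0},
    {"tx": 0, "ty": -0.14, "tz": 0.24, "spin": 0},
    {"tx": -0.05, "ty": -0.22, "tz": 0.24, "spin": 0},
    {"tx": -0.1, "ty": -0.3, "tz": 0.24, "spin": 0},
    {"tx": -0.15, "ty": -0.38, "tz": 0.24, "spin": 0},
    {"tx": -0.2, "ty": -0.46, "tz": 0.24, "spin": 0},
    {"tx": -0.25, "ty": -0.54, "tz": 0.24, "spin": 0},
    {"tx": -0.25, "ty": -0.54, "tz": 0.24, "spin": 0}
  ]
}}

```text
time_s: 17.18
tool_pos: [427.6, -302.0, 372.8]
eef_rot: [0.984, 0.178, -0.001, -0.0]
wrist_force: [-0.0, 0.5, 0.1]
opening: 0.2
grip_force: 0.0
```

```bash
python3 - <<'E'
from h import *
np.set_printoptions(precision=1,suppress=True)
s=snap('top');w=snap('side')
im=np.hstack([cv2.resize(s['frame'][140:290,190:390],None,fx=2,fy=2),cv2.resize(w['frame'][100:250,220:420],None,fx=2,fy=2)])
cv2.imwrite('pics/g.png',im[:,:,::-1])
P=np.array([[533+116*np.cos(np.radians(t)),54+116*np.sin(np.radians(t)),271] for t in(36,-84,156)])
pa=blobs(s,proj(s,P).round().astype(int),13);print(pa)
q=onz(s,pa[:,:2],271)-[533,54,0];print(np.hypot(q[:,0],q[:,1]),np.degrees(np.arctan2(q[:,1],q[:,0])))
pb=blobs(w,proj(w,P).round().astype(int),12);print(tri(s,pa[:,:2],w,pb[:,:2]))
print('ink',onz(s,[[213,187],[438,184]],98))
E
```

```text
Traceback (most recent call last):
  File "h.py", line 19, in blobs
    n,l,st,c=cv2.connectedComponentsWithStats(m); k=1+st[1:,4].argmax(); out.append((*c[k],st[k,4]))
                                                      ~~~~~~~~~~~~~~~^^
ValueError: attempt to get argmax of an empty sequence
```

View pics/g.png

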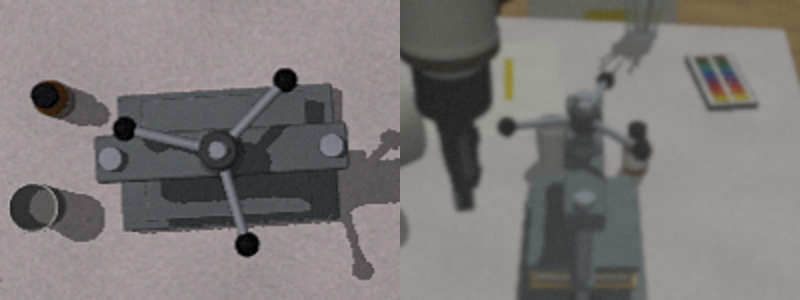

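The job isn't done yet. The knobs now show at (252,204), (332,180) and (313,262) in the top view, about 40° back from where I pushed the handle. I'll measure exactly where it stands.

```bash
cat > ang.py <<'E'
from h import *
np.set_printoptions(precision=1,suppress=True)
def m(cs,cb,z):
    s=snap('top');w=snap('side')
    pa=blobs(s,cs,11)
    q=onz(s,pa[:,:2],z);c=q.mean(0);q=q-c;print('c',c,np.hypot(q[:,0],q[:,1]),np.degrees(np.arctan2(q[:,1],q[:,0])),np.degrees(np.arctan2(q[:,1],q[:,0]))%120)
    pb=blobs(w,cb,11,60);print(pb);T=tri(s,pa[:,:2],w,pb[:,:2]);print(T,T.mean(0))
E
python3 - <<'E'
from ang import *
for i in(1,2): m([(252,204),(332,180),(313,262)],[(322,139),(339,175),(274,163)],274)
print(get_state()['time_s'])
E
```

```text
c [532.7  53.8 274. ] [116.3 116.  116.1] [  77.4  -42.7 -162.5] [77.4 77.3 77.5]
[[323.1 138.9  18. ]
 [339.4 171.8  91. ]
 [273.  163.   42. ]]
[[560.1 167.7 271.9   3.6]
 [616.8 -24.8 279.    1.1]
 [422.4  19.2 268.7   1.5]] [533.1  54.  273.2   2.1]
c [532.8  53.8 274. ] [116.2 116.  115.9] [  77.4  -42.7 -162.6] [77.4 77.3 77.4]
[[323.1 138.6  19. ]
 [339.3 171.9  92. ]
 [273.  163.1  39. ]]
[[560.  167.6 272.9   3.5]
 [616.7 -24.8 278.7   1.4]
 [422.5  19.3 268.4   1.3]] [533.1  54.  273.4   2.1]
17.475
```

The handle is steady 41° back from the stop, about 6.55 rad, where book spring and friction balance. So it did not lock in. I'll go back behind the same arm, push harder against the stop, dwell, and measure the angle there before releasing.

Emit:
{"fn": "arm_command", "kwargs": {
  "rows": [
    {"tx": 0.04, "ty": 0.07, "tz": 0, "spin": 0},
    {"tx": 0.08, "ty": 0.15, "tz": 0, "spin": 0},
    {"tx": 0.12, "ty": 0.23, "tz": 0, "spin": 0},
    {"tx": 0.17, "ty": 0.31, "tz": 0, "spin": 0},
    {"tx": 0.21, "ty": 0.39, "tz": 0, "spin": 0},
    {"tx": 0.26, "ty": 0.47, "tz": 0, "spin": 0},
    {"tx": 0.3, "ty": 0.55, "tz": 0, "spin": 0},
    {"tx": 0.34, "ty": 0.63, "tz": 0, "spin": 0},
    {"tx": 0.38, "ty": 0.7, "tz": 0, "spin": 0},
    {"tx": 0.38, "ty": 0.7, "tz": 0, "spin": 0},
    {"tx": 0.38, "ty": 0.7, "tz": -0.07, "spin": 0},
    {"tx": 0.38, "ty": 0.7, "tz": -0.14, "spin": 0},
    {"tx": 0.38, "ty": 0.7, "tz": -0.2, "spin": 0},
    {"tx": 0.38, "ty": 0.7, "tz": -0.236, "spin": 0},
    {"tx": 0.38, "ty": 0.7, "tz": -0.236, "spin": 0}
  ]
}}

```text
time_s: 19.35
tool_pos: [618.9, 50.2, 255.2]
eef_rot: [0.984, 0.18, -0.001, -0.0]
wrist_force: [0.3, 0.5, 0.8]
opening: -0.1
grip_force: 0.0
```

```bash
python3 -c "from cell import get_state as g;print(g()['tool_pos'])"; python3 circ.py -8 -71 4.5 617 47 84 0
```

```text
[618.8534333   50.17462696 255.16963522]
-12 tx -0.004 ty -0.022 tz -0.000
-17 tx -0.007 ty -0.035 tz -0.000
-22 tx -0.012 ty -0.048 tz -0.000
-26 tx -0.017 ty -0.060 tz -0.000
-30 tx -0.023 ty -0.071 tz -0.000
-35 tx -0.030 ty -0.082 tz -0.000
-40 tx -0.038 ty -0.093 tz -0.000
-44 tx -0.047 ty -0.103 tz -0.000
-48 tx -0.057 ty -0.112 tz -0.000
-53 tx -0.067 ty -0.120 tz -0.000
-58 tx -0.078 ty -0.128 tz -0.000
-62 tx -0.089 ty -0.134 tz -0.000
-66 tx -0.101 ty -0.140 tz -0.000
-71 tx -0.113 ty -0.145 tz -0.000
```

Emit:
{"fn": "arm_command", "kwargs": {
  "rows": [
    {"tx": -0.007, "ty": -0.028, "tz": 0, "spin": 0},
    {"tx": -0.01, "ty": -0.041, "tz": 0, "spin": 0},
    {"tx": -0.015, "ty": -0.054, "tz": 0, "spin": 0},
    {"tx": -0.02, "ty": -0.066, "tz": 0, "spin": 0},
    {"tx": -0.026, "ty": -0.077, "tz": 0, "spin": 0},
    {"tx": -0.033, "ty": -0.088, "tz": 0, "spin": 0},
    {"tx": -0.041, "ty": -0.099, "tz": 0, "spin": 0},
    {"tx": -0.05, "ty": -0.109, "tz": 0, "spin": 0},
    {"tx": -0.06, "ty": -0.118, "tz": 0, "spin": 0},
    {"tx": -0.07, "ty": -0.126, "tz": 0, "spin": 0},
    {"tx": -0.081, "ty": -0.134, "tz": 0, "spin": 0},
    {"tx": -0.092, "ty": -0.14, "tz": 0, "spin": 0},
    {"tx": -0.104, "ty": -0.146, "tz": 0, "spin": 0},
    {"tx": -0.104, "ty": -0.146, "tz": 0, "spin": 0}
  ]
}}

```text
time_s: 21.1
tool_pos: [568.6, -21.5, 255.7]
eef_rot: [0.984, 0.181, 0.002, -0.001]
wrist_force: [20.4, 13.8, -7.3]
opening: -0.2
grip_force: 11.3
```

Emit:
{"fn": "arm_command", "kwargs": {
  "rows": [
    {"tx": -0.006, "ty": -0.003, "tz": 0, "spin": 0},
    {"tx": -0.01, "ty": -0.004, "tz": 0, "spin": 0},
    {"tx": -0.01, "ty": -0.004, "tz": 0, "spin": 0}
  ]
}}

```text
time_s: 21.48
tool_pos: [564.2, -22.9, 255.6]
eef_rot: [0.984, 0.181, 0.003, -0.001]
wrist_force: [26.7, 17.9, -7.7]
opening: 0.2
grip_force: 14.3
```

Emit:
{"fn": "arm_command", "kwargs": {
  "rows": [
    {"tx": -0.004, "ty": -0.002, "tz": 0, "spin": 0},
    {"tx": -0.008, "ty": -0.003, "tz": 0, "spin": 0},
    {"tx": -0.008, "ty": -0.003, "tz": 0, "spin": 0}
  ]
}}

```text
time_s: 21.85
tool_pos: [560.5, -24.0, 255.5]
eef_rot: [0.983, 0.181, 0.003, -0.002]
wrist_force: [29.0, 21.3, -10.1]
opening: 0.5
grip_force: 15.6
```

Emit:
{"fn": "arm_command", "kwargs": {
  "rows": [
    {"tx": -0.004, "ty": -0.001, "tz": 0, "spin": 0},
    {"tx": -0.006, "ty": -0.001, "tz": 0, "spin": 0},
    {"tx": -0.006, "ty": -0.001, "tz": 0, "spin": 0}
  ]
}}

```text
time_s: 22.22
tool_pos: [559.6, -24.0, 255.6]
eef_rot: [0.983, 0.181, 0.006, -0.002]
wrist_force: [50.9, 26.0, -16.9]
opening: -0.3
grip_force: 27.1
```

Emit:
{"fn": "arm_command", "kwargs": {
  "rows": [
    {"tx": -0.003, "ty": 0, "tz": 0, "spin": 0},
    {"tx": -0.006, "ty": -0.001, "tz": 0, "spin": 0},
    {"tx": -0.006, "ty": -0.001, "tz": 0, "spin": 0},
    {"tx": -0.006, "ty": -0.001, "tz": 0, "spin": 0}
  ]
}}

```text
time_s: 22.72
tool_pos: [559.1, -24.1, 255.8]
eef_rot: [0.983, 0.181, 0.009, -0.001]
wrist_force: [78.4, 31.1, -25.6]
opening: 0.1
grip_force: 41.0
```

```bash
python3 - <<'E'
from h import *
s=snap('top');b=snap('side');w=snap('wrist')
P=np.array([[532.8+116*np.cos(np.radians(t)),53.8+116*np.sin(np.radians(t)),271] for t in(38,158,-82)])
g=proj(s,P).round().astype(int);print(g.tolist())
for c in g:
    try:
        pa=blobs(s,[c],12);q=onz(s,pa[:,:2],271)[0]-[532.8,53.8,0];print(pa,np.hypot(*q[:2]),np.degrees(np.arctan2(q[1],q[0])))
    except ValueError: print('hidden')
im=np.hstack([cv2.resize(s['frame'][140:290,190:390],None,fx=2,fy=2),cv2.resize(b['frame'][100:250,220:420],None,fx=2,fy=2)])
cv2.imwrite('pics/h.png',im[:,:,::-1])
E
```

```text
[[270, 177], [280, 260], [347, 209]]
[[270.62745098 176.2254902  102.        ]] 116.24843079413412 36.988479019327805
[[276.08823529 258.67647059  34.        ]] 117.4434086104179 152.84749966054872
hidden
```

View pics/h.png

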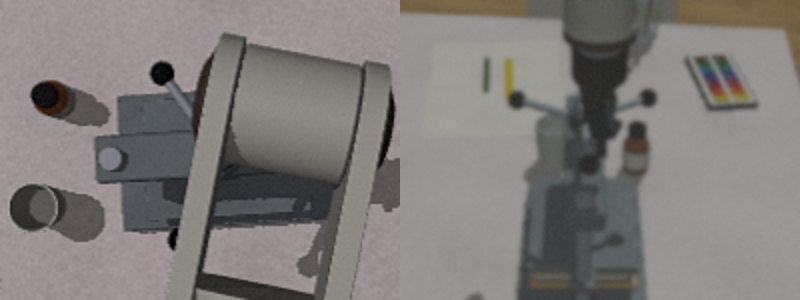

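The pushed arm is at −83°, 0.70 rad beyond the sprung-back position, so this is the real stop. I'll release slowly in small steps and watch whether the handle follows.

Emit:
{"fn": "arm_command", "kwargs": {
  "rows": [
    {"tx": 0.003, "ty": 0, "tz": 0, "spin": 0},
    {"tx": 0.006, "ty": 0.001, "tz": 0, "spin": 0},
    {"tx": 0.009, "ty": 0.001, "tz": 0, "spin": 0},
    {"tx": 0.012, "ty": 0.002, "tz": 0, "spin": 0},
    {"tx": 0.012, "ty": 0.002, "tz": 0, "spin": 0}
  ]
}}

```text
time_s: 23.5
tool_pos: [560.5, -24.0, 255.5]
eef_rot: [0.983, 0.181, 0.003, -0.002]
wrist_force: [28.2, 20.7, -11.3]
opening: 0.2
grip_force: 15.4
```

Emit:
{"fn": "arm_command", "kwargs": {
  "rows": [
    {"tx": 0.003, "ty": 0.001, "tz": 0, "spin": 0},
    {"tx": 0.006, "ty": 0.002, "tz": 0, "spin": 0},
    {"tx": 0.01, "ty": 0.003, "tz": 0, "spin": 0},
    {"tx": 0.01, "ty": 0.003, "tz": 0, "spin": 0}
  ]
}}

```text
time_s: 24.0
tool_pos: [565.2, -22.7, 255.6]
eef_rot: [0.984, 0.181, 0.003, -0.001]
wrist_force: [24.2, 17.9, -7.4]
opening: -0.2
grip_force: 13.5
```

```bash
cat > q.py <<'E'
from h import *
import sys
s=snap('top')
for t in map(float,sys.argv[1:]):
    c=proj(s,[[532.8+116*np.cos(np.radians(t)),53.8+116*np.sin(np.radians(t)),271]]).round().astype(int)[0]
    try:
        pa=blobs(s,[c],13);q=onz(s,pa[:,:2],271)[0]-[532.8,53.8,0];print(pa[0],np.hypot(*q[:2]),np.degrees(np.arctan2(q[1],q[0])))
    except ValueError: print('hidden')
st=get_state();print(st['time_s'],st['tool_pos'].round(1),st['wrist_force'].round(1))
E
python3 q.py 40
```

```text
[267.97142857 178.27619048 105.        ] 116.32218139600833 40.96955363932371
24.05 [565.1 -22.7 255.6] [24.4 20.  -8.1]
```

Emit:
{"fn": "arm_command", "kwargs": {
  "rows": [
    {"tx": 0.002, "ty": 0.001, "tz": 0, "spin": 0},
    {"tx": 0.004, "ty": 0.002, "tz": 0, "spin": 0},
    {"tx": 0.004, "ty": 0.002, "tz": 0, "spin": 0},
    {"tx": 0.004, "ty": 0.002, "tz": 0, "spin": 0}
  ]
}}

```text
time_s: 24.55
tool_pos: [567.0, -22.1, 255.7]
eef_rot: [0.984, 0.181, 0.002, -0.001]
wrist_force: [21.7, 14.7, -7.2]
opening: 0.1
grip_force: 12.5
```

```bash
python3 q.py 42
```

```text
[267.05 178.88 100.  ] 116.67508053739147 42.26204485781546
24.6 [567.  -22.1 255.6] [22.  14.7 -7.1]
```

It still follows as a spring, so no lock yet. I'll push back to the stop at about 100 N, stay there longer, then test the release.

Emit:
{"fn": "arm_command", "kwargs": {
  "rows": [
    {"tx": -0.007, "ty": -0.002, "tz": 0, "spin": 0},
    {"tx": -0.014, "ty": -0.004, "tz": 0, "spin": 0},
    {"tx": -0.02, "ty": -0.006, "tz": 0, "spin": 0},
    {"tx": -0.025, "ty": -0.008, "tz": 0, "spin": 0},
    {"tx": -0.027, "ty": -0.008, "tz": 0, "spin": 0},
    {"tx": -0.028, "ty": -0.008, "tz": 0, "spin": 0},
    {"tx": -0.028, "ty": -0.008, "tz": 0, "spin": 0},
    {"tx": -0.028, "ty": -0.008, "tz": 0, "spin": 0},
    {"tx": -0.028, "ty": -0.008, "tz": 0, "spin": 0},
    {"tx": -0.028, "ty": -0.008, "tz": 0, "spin": 0},
    {"tx": -0.028, "ty": -0.008, "tz": 0, "spin": 0},
    {"tx": -0.028, "ty": -0.008, "tz": 0, "spin": 0},
    {"tx": -0.028, "ty": -0.008, "tz": 0, "spin": 0},
    {"tx": -0.028, "ty": -0.008, "tz": 0, "spin": 0},
    {"tx": -0.028, "ty": -0.008, "tz": 0, "spin": 0}
  ]
}}

```text
time_s: 26.48
tool_pos: [558.9, -24.1, 255.9]
eef_rot: [0.983, 0.182, 0.01, -0.002]
wrist_force: [89.0, 34.7, -27.1]
opening: -0.0
grip_force: 45.9
```

Emit:
{"fn": "arm_command", "kwargs": {
  "rows": [
    {"tx": 0.004, "ty": 0.001, "tz": 0, "spin": 0},
    {"tx": 0.009, "ty": 0.002, "tz": 0, "spin": 0},
    {"tx": 0.014, "ty": 0.003, "tz": 0, "spin": 0},
    {"tx": 0.02, "ty": 0.005, "tz": 0, "spin": 0},
    {"tx": 0.02, "ty": 0.005, "tz": 0, "spin": 0}
  ]
}}

```text
time_s: 27.1
tool_pos: [563.4, -23.2, 255.5]
eef_rot: [0.983, 0.181, 0.003, -0.001]
wrist_force: [27.3, 19.2, -8.8]
opening: 0.2
grip_force: 14.9
```

```bash
python3 q.py 41
```

```text
[268.8627451 177.5       102.       ] 116.40171295118581 39.569007745342944
27.15 [563.4 -23.2 255.6] [26.5 19.9 -9.8]
```

It still acts as a plain spring while the finger backs off in contact. A better release is to let go right at the stop: hold lightly against it, then lift straight up off the rod, so the handle is free at its tightest position.

Emit:
{"fn": "arm_command", "kwargs": {
  "rows": [
    {"tx": -0.005, "ty": -0.002, "tz": 0, "spin": 0},
    {"tx": -0.01, "ty": -0.003, "tz": 0, "spin": 0},
    {"tx": -0.01, "ty": -0.003, "tz": 0, "spin": 0},
    {"tx": -0.01, "ty": -0.003, "tz": 0, "spin": 0}
  ]
}}

```text
time_s: 27.65
tool_pos: [559.7, -24.1, 255.6]
eef_rot: [0.983, 0.181, 0.005, -0.002]
wrist_force: [41.9, 25.4, -15.8]
opening: 0.2
grip_force: 22.6
```

Emit:
{"fn": "arm_command", "kwargs": {
  "rows": [
    {"tx": 0, "ty": 0, "tz": 0.1, "spin": 0},
    {"tx": 0, "ty": 0, "tz": 0.2, "spin": 0},
    {"tx": 0, "ty": 0, "tz": 0.2, "spin": 0}
  ]
}}

```text
time_s: 28.02
tool_pos: [556.8, -27.0, 359.7]
eef_rot: [0.984, 0.18, 0.003, 0.001]
wrist_force: [0.7, -0.4, -1.1]
opening: 0.2
grip_force: 0.0
```

```bash
python3 q.py 41 77; cp h.py h2.py; python3 - <<'E'
from h import *
s=snap('top');b=snap('side')
im=np.hstack([cv2.resize(s['frame'][140:290,190:390],None,fx=2,fy=2),cv2.resize(b['frame'][100:250,220:420],None,fx=2,fy=2)])
cv2.imwrite('pics/i.png',im[:,:,::-1])
E
```

```text
hidden
[251.25   215.6875  16.    ] 114.89529001746642 91.351449477115
28.075 [556.5 -26.9 357.2] [ 0.2  0.2 -1.6]
```

I've used all 10 picture views, so from here I'll find the knobs numerically.

```bash
cat > kn.py <<'E'
from h import *
def knobs(z=272):
    s=snap('top');g=s['frame'].max(2);v,u=np.mgrid[0:400,0:640]
    P=onz(s,np.c_[u.ravel(),v.ravel()],z)-[532.8,53.8,0];r=np.hypot(P[:,0],P[:,1]).reshape(g.shape)
    m=((g<50)&(r<136)&(r>96)).astype(np.uint8)
    n,l,st,c=cv2.connectedComponentsWithStats(m)
    for k in range(1,n):
        if st[k,4]>25:
            q=onz(s,[c[k]],z)[0]-[532.8,53.8,0];a=np.degrees(np.arctan2(q[1],q[0]));print(st[k,4],c[k].round(1),'r %.1f ang %.1f mod %.1f'%(np.hypot(*q[:2]),a,a%120))
    st=get_state();print(st['time_s'],st['tool_pos'].round(1),st['wrist_force'].round(1))
if __name__=='__main__': knobs()
E
python3 kn.py
```

```text
49 [286.7 168.4] r 116.3 ang 15.7 mod 15.7
112 [250.7 220.5] r 116.6 ang 97.0 mod 97.0
114 [328.  254.1] r 115.9 ang -142.9 mod 97.1
56 [289.2 262.9] r 116.3 ang 169.0 mod 49.0
28.225 [556.  -26.8 354.7] [-0.6  0.2 -0.7]
```

After that release the handle swung freely to mod 97. The absolute heights (hub 291–294 mm at the start) allow for a true stop further on. With the jaw axis pointing radially, the wide linkage near the hub may have been what blocked me. I'll push the near-side arm instead, where the jaw axis lies mostly tangential and clear of the hub.

Emit:
{"fn": "arm_command", "kwargs": {
  "rows": [
    {"tx": -0.04, "ty": 0.002, "tz": 0, "spin": 0},
    {"tx": -0.074, "ty": 0.004, "tz": 0, "spin": 0},
    {"tx": -0.074, "ty": 0.004, "tz": 0, "spin": 0},
    {"tx": -0.074, "ty": 0.004, "tz": 0, "spin": 0}
  ]
}}

```text
time_s: 28.72
tool_pos: [519.5, -24.8, 355.3]
eef_rot: [0.984, 0.18, -0.0, -0.0]
wrist_force: [0.2, -0.4, -0.5]
opening: -0.1
grip_force: 0.0
```

```bash
python3 kn.py; python3 circ.py -100 -180 5 519 -25 82 0
```

```text
89 [318.7 170.3] r 117.3 ang -23.0 mod 97.0
115 [250.6 220.4] r 116.8 ang 96.9 mod 96.9
111 [328.  254.3] r 116.1 ang -143.1 mod 96.9
50 [291.6 263.1] r 115.6 ang 171.9 mod 51.9
28.775 [519.6 -24.8 355.3] [ 0.2 -0.5 -0.7]
-105 tx -0.014 ty -0.000 tz -0.000
-110 tx -0.028 ty 0.004 tz -0.000
-115 tx -0.041 ty 0.009 tz -0.000
-120 tx -0.054 ty 0.016 tz -0.000
-125 tx -0.066 ty 0.024 tz -0.000
-130 tx -0.077 ty 0.032 tz -0.000
-135 tx -0.088 ty 0.042 tz -0.000
-140 tx -0.098 ty 0.053 tz -0.000
-145 tx -0.106 ty 0.064 tz -0.000
-150 tx -0.114 ty 0.076 tz -0.000
-155 tx -0.121 ty 0.089 tz -0.000
-160 tx -0.126 ty 0.102 tz -0.000
-165 tx -0.130 ty 0.116 tz -0.000
-170 tx -0.134 ty 0.130 tz -0.000
-175 tx -0.135 ty 0.144 tz -0.000
-180 tx -0.136 ty 0.158 tz -0.000
```

Emit:
{"fn": "arm_command", "kwargs": {
  "rows": [
    {"tx": 0, "ty": 0, "tz": -0.07, "spin": 0},
    {"tx": 0, "ty": 0, "tz": -0.14, "spin": 0},
    {"tx": 0, "ty": 0, "tz": -0.194, "spin": 0},
    {"tx": -0.014, "ty": 0, "tz": -0.194, "spin": 0},
    {"tx": -0.028, "ty": 0.004, "tz": -0.194, "spin": 0},
    {"tx": -0.041, "ty": 0.009, "tz": -0.194, "spin": 0},
    {"tx": -0.054, "ty": 0.016, "tz": -0.194, "spin": 0},
    {"tx": -0.066, "ty": 0.024, "tz": -0.194, "spin": 0},
    {"tx": -0.077, "ty": 0.032, "tz": -0.194, "spin": 0},
    {"tx": -0.088, "ty": 0.042, "tz": -0.194, "spin": 0},
    {"tx": -0.098, "ty": 0.053, "tz": -0.194, "spin": 0},
    {"tx": -0.106, "ty": 0.064, "tz": -0.194, "spin": 0},
    {"tx": -0.114, "ty": 0.076, "tz": -0.194, "spin": 0},
    {"tx": -0.121, "ty": 0.089, "tz": -0.194, "spin": 0},
    {"tx": -0.126, "ty": 0.102, "tz": -0.195, "spin": 0},
    {"tx": -0.13, "ty": 0.116, "tz": -0.196, "spin": 0},
    {"tx": -0.134, "ty": 0.13, "tz": -0.197, "spin": 0},
    {"tx": -0.134, "ty": 0.13, "tz": -0.198, "spin": 0}
  ]
}}

```text
time_s: 31.02
tool_pos: [451.9, 39.7, 257.0]
eef_rot: [0.984, 0.18, -0.0, 0.001]
wrist_force: [0.3, -11.7, 5.1]
opening: -0.3
grip_force: 5.9
```

```bash
python3 kn.py; python3 circ.py -170 -210 3 452.2 40 82 0
```

```text
104 [259.8 186.8] r 116.5 ang 54.9 mod 54.9
147 [344.8 195.9] r 118.6 ang -66.8 mod 53.2
28 [250.7 221.1] r 116.9 ang 97.7 mod 97.7
65 [343.2 244.4] r 126.4 ang -123.1 mod 116.9
28 [263.1 246.4] r 113.7 ang 131.7 mod 11.7
31.075 [451.9  39.6 257. ] [ -1.4 -11.7   4.8]
-173 tx -0.001 ty 0.008 tz -0.000
-176 tx -0.002 ty 0.017 tz -0.000
-179 tx -0.002 ty 0.026 tz -0.000
-182 tx -0.002 ty 0.035 tz -0.000
-185 tx -0.002 ty 0.043 tz -0.000
-188 tx -0.001 ty 0.052 tz -0.000
-192 tx 0.001 ty 0.061 tz -0.000
-195 tx 0.003 ty 0.069 tz -0.000
-198 tx 0.005 ty 0.078 tz -0.000
-201 tx 0.008 ty 0.086 tz -0.000
-204 tx 0.012 ty 0.094 tz -0.000
-207 tx 0.015 ty 0.102 tz -0.000
-210 tx 0.020 ty 0.110 tz -0.000
```

Emit:
{"fn": "arm_command", "kwargs": {
  "rows": [
    {"tx": -0.001, "ty": 0.009, "tz": 0, "spin": 0},
    {"tx": -0.002, "ty": 0.017, "tz": 0, "spin": 0},
    {"tx": -0.002, "ty": 0.026, "tz": 0, "spin": 0},
    {"tx": -0.002, "ty": 0.035, "tz": 0, "spin": 0},
    {"tx": -0.002, "ty": 0.035, "tz": 0, "spin": 0}
  ]
}}

```text
time_s: 31.7
tool_pos: [451.4, 55.9, 256.8]
eef_rot: [0.984, 0.179, -0.0, 0.002]
wrist_force: [4.6, -23.7, -0.0]
opening: 0.0
grip_force: 10.7
```

Emit:
{"fn": "arm_command", "kwargs": {
  "rows": [
    {"tx": 0, "ty": 0.004, "tz": 0, "spin": 0},
    {"tx": 0, "ty": 0.008, "tz": 0, "spin": 0},
    {"tx": 0, "ty": 0.008, "tz": 0, "spin": 0}
  ]
}}

```text
time_s: 32.08
tool_pos: [451.8, 59.3, 256.8]
eef_rot: [0.984, 0.179, 0.0, 0.003]
wrist_force: [8.8, -28.5, -2.6]
opening: 0.0
grip_force: 12.4
```

```bash
python3 kn.py
```

```text
100 [267.  178.9] r 116.5 ang 42.3 mod 42.3
143 [346.5 206.4] r 115.3 ang -79.2 mod 40.8
35 [252.1 231.8] r 119.3 ang 110.2 mod 110.2
137 [329.8 252.3] r 115.1 ang -139.9 mod 100.1
32.125 [451.7  59.3 256.8] [  9.2 -29.   -1.6]
```

Emit:
{"fn": "arm_command", "kwargs": {
  "rows": [
    {"tx": 0, "ty": 0.004, "tz": 0, "spin": 0},
    {"tx": 0.001, "ty": 0.009, "tz": 0, "spin": 0},
    {"tx": 0.001, "ty": 0.009, "tz": 0, "spin": 0}
  ]
}}

```text
time_s: 32.5
tool_pos: [451.3, 63.9, 256.6]
eef_rot: [0.984, 0.179, -0.001, 0.003]
wrist_force: [-2.5, -29.2, -0.8]
opening: 0.0
grip_force: 13.5
```

Emit:
{"fn": "arm_command", "kwargs": {
  "rows": [
    {"tx": 0.001, "ty": 0.004, "tz": 0, "spin": 0},
    {"tx": 0.001, "ty": 0.008, "tz": 0, "spin": 0},
    {"tx": 0.001, "ty": 0.008, "tz": 0, "spin": 0}
  ]
}}

```text
time_s: 32.88
tool_pos: [452.1, 67.5, 256.5]
eef_rot: [0.984, 0.179, -0.001, 0.003]
wrist_force: [1.7, -32.2, -0.7]
opening: -0.1
grip_force: 14.4
```

```bash
python3 kn.py
```

```text
101 [270.7 176.2] r 116.0 ang 36.9 mod 36.9
121 [347.7 209.9] r 116.9 ang -83.4 mod 36.6
41 [249.  225.1] r 122.3 ang 102.0 mod 102.0
139 [324.5 256.1] r 115.0 ang -147.6 mod 92.4
32.925 [452.1  67.5 256.6] [  3.  -32.7  -0.5]
```

Emit:
{"fn": "arm_command", "kwargs": {
  "rows": [
    {"tx": 0.001, "ty": 0.004, "tz": 0, "spin": 0},
    {"tx": 0.002, "ty": 0.008, "tz": 0, "spin": 0},
    {"tx": 0.002, "ty": 0.008, "tz": 0, "spin": 0}
  ]
}}

```text
time_s: 33.3
tool_pos: [452.5, 68.6, 256.6]
eef_rot: [0.984, 0.178, -0.002, 0.006]
wrist_force: [-4.8, -62.2, 1.8]
opening: -0.5
grip_force: 29.6
```

```bash
python3 kn.py
```

```text
102 [270.6 176.2] r 116.1 ang 37.0 mod 37.0
118 [347.7 209.8] r 116.7 ang -83.3 mod 36.7
39 [248.7 222.9] r 122.2 ang 99.5 mod 99.5
140 [322.2 257.3] r 114.8 ang -150.7 mod 89.3
33.35 [452.5  68.6 256.6] [ -6.  -61.2   0.7]
```

With the new geometry the handle stops at the same angle (mod 37), so this is the true stop and the gripper was not blocking. I'll hold it there firmly for a good while this time, then release very slowly.

Emit:
{"fn": "arm_command", "kwargs": {
  "rows": [
    {"tx": 0, "ty": 0.002, "tz": 0, "spin": 0},
    {"tx": 0, "ty": 0.004, "tz": 0, "spin": 0},
    {"tx": 0, "ty": 0.004, "tz": 0, "spin": 0},
    {"tx": 0, "ty": 0.004, "tz": 0, "spin": 0},
    {"tx": 0, "ty": 0.004, "tz": 0, "spin": 0},
    {"tx": 0, "ty": 0.004, "tz": 0, "spin": 0},
    {"tx": 0, "ty": 0.004, "tz": 0, "spin": 0},
    {"tx": 0, "ty": 0.004, "tz": 0, "spin": 0},
    {"tx": 0, "ty": 0.004, "tz": 0, "spin": 0},
    {"tx": 0, "ty": 0.004, "tz": 0, "spin": 0},
    {"tx": 0, "ty": 0.004, "tz": 0, "spin": 0},
    {"tx": 0, "ty": 0.004, "tz": 0, "spin": 0},
    {"tx": 0, "ty": 0.004, "tz": 0, "spin": 0},
    {"tx": 0, "ty": 0.004, "tz": 0, "spin": 0},
    {"tx": 0, "ty": 0.004, "tz": 0, "spin": 0},
    {"tx": 0, "ty": 0.004, "tz": 0, "spin": 0},
    {"tx": 0, "ty": 0.004, "tz": 0, "spin": 0},
    {"tx": 0, "ty": 0.004, "tz": 0, "spin": 0}
  ]
}}

```text
time_s: 35.6
tool_pos: [452.5, 69.1, 256.6]
eef_rot: [0.984, 0.177, -0.003, 0.007]
wrist_force: [-7.4, -76.0, 1.7]
opening: -0.1
grip_force: 36.6
```

Emit:
{"fn": "arm_command", "kwargs": {
  "rows": [
    {"tx": 0, "ty": -0.004, "tz": 0, "spin": 0},
    {"tx": 0, "ty": -0.008, "tz": 0, "spin": 0},
    {"tx": 0, "ty": -0.012, "tz": 0, "spin": 0},
    {"tx": 0, "ty": -0.016, "tz": 0, "spin": 0},
    {"tx": 0, "ty": -0.016, "tz": 0, "spin": 0}
  ]
}}

```text
time_s: 36.22
tool_pos: [452.2, 66.0, 256.5]
eef_rot: [0.984, 0.179, -0.002, 0.002]
wrist_force: [-7.2, -26.5, 0.8]
opening: -0.0
grip_force: 13.7
```

```bash
python3 kn.py
```

```text
100 [270.  176.7] r 116.1 ang 37.9 mod 37.9
122 [347.3 208.9] r 116.1 ang -82.3 mod 37.7
45 [249.7 225.2] r 120.7 ang 102.2 mod 102.2
137 [326.1 254.6] r 114.2 ang -145.1 mod 94.9
36.275 [452.2  66.  256.5] [ -6.7 -27.9   0.8]
```

Emit:
{"fn": "arm_command", "kwargs": {
  "rows": [
    {"tx": 0, "ty": -0.004, "tz": 0, "spin": 0},
    {"tx": 0, "ty": -0.008, "tz": 0, "spin": 0},
    {"tx": 0, "ty": -0.012, "tz": 0, "spin": 0},
    {"tx": 0, "ty": -0.016, "tz": 0, "spin": 0},
    {"tx": 0, "ty": -0.016, "tz": 0, "spin": 0}
  ]
}}

```text
time_s: 36.9
tool_pos: [451.2, 58.8, 256.4]
eef_rot: [0.984, 0.179, -0.003, 0.001]
wrist_force: [-18.0, -18.4, 4.1]
opening: -0.2
grip_force: 12.1
```

```bash
python3 kn.py
```

```text
102 [266.9 179.2] r 116.1 ang 42.7 mod 42.7
131 [347.  204.9] r 117.0 ang -77.5 mod 42.5
39 [252.8 231.9] r 117.7 ang 110.7 mod 110.7
138 [330.7 251.7] r 115.3 ang -138.6 mod 101.4
36.95 [451.2  58.8 256.4] [-18.4 -19.6   4.3]
```

No lock yet after a 2.5 s dwell at about 76 N. As a last check on whether it needs to be tighter, I'll use a longer lever on the rod and push close to, but safely under, the wrist limit.

Emit:
{"fn": "arm_command", "kwargs": {
  "rows": [
    {"tx": -0.007, "ty": 0.008, "tz": 0, "spin": 0},
    {"tx": -0.014, "ty": 0.016, "tz": 0, "spin": 0},
    {"tx": -0.014, "ty": 0.024, "tz": 0, "spin": 0},
    {"tx": -0.013, "ty": 0.032, "tz": 0, "spin": 0},
    {"tx": -0.013, "ty": 0.037, "tz": 0, "spin": 0},
    {"tx": -0.013, "ty": 0.037, "tz": 0, "spin": 0}
  ]
}}

```text
time_s: 37.7
tool_pos: [445.3, 72.2, 256.5]
eef_rot: [0.984, 0.177, -0.003, 0.007]
wrist_force: [-14.7, -73.2, 4.4]
opening: -0.1
grip_force: 36.5
```

```bash
python3 kn.py
```

```text
101 [270.7 176.2] r 116.0 ang 36.9 mod 36.9
125 [347.8 210.2] r 116.9 ang -83.8 mod 36.2
135 [319.2 259. ] r 115.0 ang -154.8 mod 85.2
37.75 [445.3  72.2 256.5] [-14.5 -72.9   5.2]
```

Emit:
{"fn": "arm_command", "kwargs": {
  "rows": [
    {"tx": 0, "ty": 0.003, "tz": 0, "spin": 0},
    {"tx": 0.001, "ty": 0.006, "tz": 0, "spin": 0},
    {"tx": 0.001, "ty": 0.007, "tz": 0, "spin": 0},
    {"tx": 0.001, "ty": 0.007, "tz": 0, "spin": 0},
    {"tx": 0.001, "ty": 0.007, "tz": 0, "spin": 0}
  ]
}}

```text
time_s: 38.38
tool_pos: [445.4, 73.0, 256.6]
eef_rot: [0.984, 0.176, -0.004, 0.009]
wrist_force: [-20.0, -100.2, 7.8]
opening: 0.1
grip_force: 50.2
```

```bash
python3 kn.py
```

```text
100 [270.7 176.2] r 115.9 ang 36.9 mod 36.9
134 [347.2 210.6] r 115.5 ang -84.3 mod 35.7
28 [250.8 220.7] r 116.6 ang 97.2 mod 97.2
143 [317.8 260.1] r 116.0 ang -156.8 mod 83.2
38.425 [445.4  73.  256.6] [-19.9 -99.6   7.5]
```

Emit:
{"fn": "arm_command", "kwargs": {
  "rows": [
    {"tx": 0, "ty": -0.006, "tz": 0, "spin": 0},
    {"tx": 0, "ty": -0.012, "tz": 0, "spin": 0},
    {"tx": 0, "ty": -0.018, "tz": 0, "spin": 0},
    {"tx": 0, "ty": -0.024, "tz": 0, "spin": 0},
    {"tx": 0, "ty": -0.03, "tz": 0, "spin": 0},
    {"tx": 0, "ty": -0.03, "tz": 0, "spin": 0}
  ]
}}

```text
time_s: 39.17
tool_pos: [444.7, 65.9, 256.3]
eef_rot: [0.984, 0.179, -0.003, 0.001]
wrist_force: [-21.9, -18.0, 5.0]
opening: -0.2
grip_force: 12.7
```

```bash
python3 kn.py
```

```text
102 [268.9 177.5] r 116.2 ang 39.6 mod 39.6
129 [347.1 207.8] r 116.1 ang -81.0 mod 39.0
56 [250.1 226. ] r 120.2 ang 103.2 mod 103.2
139 [326.4 254.8] r 115.0 ang -144.9 mod 95.1
39.225 [444.7  65.9 256.3] [-23.5 -18.4   5.3]
```

It is still elastic at 102 N. The earlier backward swings carried momentum, so I'll unwind very slowly to find where the handle rests on its own and at what force.

Emit:
{"fn": "arm_command", "kwargs": {
  "rows": [
    {"tx": 0, "ty": -0.005, "tz": 0, "spin": 0},
    {"tx": 0, "ty": -0.01, "tz": 0, "spin": 0},
    {"tx": 0, "ty": -0.015, "tz": 0, "spin": 0},
    {"tx": 0, "ty": -0.02, "tz": 0, "spin": 0},
    {"tx": 0, "ty": -0.02, "tz": 0, "spin": 0}
  ]
}}

```text
time_s: 39.85
tool_pos: [445.7, 55.9, 256.7]
eef_rot: [0.984, 0.179, -0.002, 0.001]
wrist_force: [-13.3, -17.4, 5.6]
opening: 0.1
grip_force: 10.4
```

```bash
python3 kn.py
```

```text
102 [265.3 180.9] r 115.8 ang 45.3 mod 45.3
141 [346.6 203.2] r 117.1 ang -75.6 mod 44.4
39 [254.7 235.8] r 117.0 ang 115.6 mod 115.6
117 [332.4 251.7] r 118.0 ang -137.2 mod 102.8
39.9 [445.7  55.9 256.7] [-13.5 -18.8   5.8]
```

Emit:
{"fn": "arm_command", "kwargs": {
  "rows": [
    {"tx": 0, "ty": -0.005, "tz": 0, "spin": 0},
    {"tx": 0, "ty": -0.01, "tz": 0, "spin": 0},
    {"tx": 0, "ty": -0.015, "tz": 0, "spin": 0},
    {"tx": 0.001, "ty": -0.02, "tz": 0, "spin": 0},
    {"tx": 0.001, "ty": -0.02, "tz": 0, "spin": 0}
  ]
}}

```text
time_s: 40.52
tool_pos: [446.6, 46.2, 256.9]
eef_rot: [0.984, 0.179, -0.001, 0.001]
wrist_force: [-10.2, -14.2, 6.4]
opening: -0.0
grip_force: 8.2
```

```bash
python3 kn.py
```

```text
105 [261.9 184.4] r 116.2 ang 51.2 mod 51.2
138 [345.5 198.1] r 118.1 ang -69.4 mod 50.6
32 [259.9 242.1] r 113.6 ang 125.2 mod 5.2
77 [339.1 248.2] r 123.9 ang -129.1 mod 110.9
40.575 [446.6  46.2 256.9] [-10.  -15.3   6.2]
```

Emit:
{"fn": "arm_command", "kwargs": {
  "rows": [
    {"tx": 0, "ty": 0.012, "tz": 0, "spin": 0},
    {"tx": -0.001, "ty": 0.024, "tz": 0, "spin": 0},
    {"tx": -0.001, "ty": 0.036, "tz": 0, "spin": 0},
    {"tx": -0.001, "ty": 0.046, "tz": 0, "spin": 0},
    {"tx": -0.001, "ty": 0.054, "tz": 0, "spin": 0},
    {"tx": -0.001, "ty": 0.06, "tz": 0, "spin": 0},
    {"tx": -0.001, "ty": 0.06, "tz": 0, "spin": 0},
    {"tx": 0.005, "ty": -0.06, "tz": 0, "spin": 0},
    {"tx": 0.01, "ty": -0.1, "tz": 0, "spin": 0},
    {"tx": 0.01, "ty": -0.1, "tz": 0, "spin": 0}
  ]
}}

```text
time_s: 41.82
tool_pos: [452.4, -3.4, 256.6]
eef_rot: [0.984, 0.179, -0.0, -0.0]
wrist_force: [-0.6, 0.3, 0.2]
opening: 0.1
grip_force: 0.0
```

```bash
python3 kn.py
```

```text
104 [332.1 179.5] r 116.4 ang -42.2 mod 77.8
111 [251.8 204.5] r 116.4 ang 78.1 mod 78.1
50 [273.2 255.9] r 115.0 ang 148.3 mod 28.3
41.875 [452.4  -2.6 256.6] [-0.2  0.6 -0.8]
```

Fast retreat gives no lock either; it rests at mod 78. With 22 s left, I'll do one last tightening with a long dwell at the stop. Then I'll unwind very slowly, so that even without a lock it is left as tight as friction allows.

Emit:
{"fn": "arm_command", "kwargs": {
  "rows": [
    {"tx": 0.02, "ty": 0.012, "tz": 0, "spin": 0},
    {"tx": 0.016, "ty": 0.021, "tz": 0, "spin": 0},
    {"tx": 0.007, "ty": 0.037, "tz": 0, "spin": 0},
    {"tx": 0, "ty": 0.053, "tz": 0, "spin": 0},
    {"tx": -0.005, "ty": 0.07, "tz": 0, "spin": 0},
    {"tx": -0.008, "ty": 0.088, "tz": 0, "spin": 0},
    {"tx": -0.01, "ty": 0.106, "tz": 0, "spin": 0},
    {"tx": -0.01, "ty": 0.124, "tz": 0, "spin": 0},
    {"tx": -0.01, "ty": 0.136, "tz": 0, "spin": 0},
    {"tx": -0.012, "ty": 0.146, "tz": 0, "spin": 0},
    {"tx": -0.013, "ty": 0.154, "tz": 0, "spin": 0},
    {"tx": -0.013, "ty": 0.16, "tz": 0, "spin": 0},
    {"tx": -0.013, "ty": 0.162, "tz": 0, "spin": 0},
    {"tx": -0.013, "ty": 0.162, "tz": 0, "spin": 0}
  ]
}}

```text
time_s: 43.62
tool_pos: [445.4, 72.1, 256.5]
eef_rot: [0.984, 0.178, -0.003, 0.007]
wrist_force: [-8.1, -72.8, 1.3]
opening: -0.3
grip_force: 35.6
```

```bash
python3 kn.py
```

```text
101 [270.7 176.2] r 116.0 ang 36.9 mod 36.9
134 [347.3 210.7] r 115.6 ang -84.4 mod 35.6
26 [250.7 221.1] r 116.7 ang 97.7 mod 97.7
136 [319.2 258.9] r 114.9 ang -154.7 mod 85.3
43.675 [445.4  72.  256.5] [ -8.3 -72.7   0.7]
```

Emit:
{"fn": "arm_command", "kwargs": {
  "rows": [
    {"tx": 0, "ty": 0.003, "tz": 0, "spin": 0},
    {"tx": 0, "ty": 0.003, "tz": 0, "spin": 0},
    {"tx": 0, "ty": 0.003, "tz": 0, "spin": 0},
    {"tx": 0, "ty": 0.003, "tz": 0, "spin": 0},
    {"tx": 0, "ty": 0.003, "tz": 0, "spin": 0},
    {"tx": 0, "ty": 0.003, "tz": 0, "spin": 0},
    {"tx": 0, "ty": 0.003, "tz": 0, "spin": 0},
    {"tx": 0, "ty": 0.003, "tz": 0, "spin": 0},
    {"tx": 0, "ty": 0.003, "tz": 0, "spin": 0},
    {"tx": 0, "ty": 0.003, "tz": 0, "spin": 0},
    {"tx": 0, "ty": 0.003, "tz": 0, "spin": 0},
    {"tx": 0, "ty": 0.003, "tz": 0, "spin": 0},
    {"tx": 0, "ty": 0.003, "tz": 0, "spin": 0},
    {"tx": 0, "ty": 0.003, "tz": 0, "spin": 0},
    {"tx": 0, "ty": 0.003, "tz": 0, "spin": 0},
    {"tx": 0, "ty": 0.003, "tz": 0, "spin": 0},
    {"tx": 0, "ty": 0.003, "tz": 0, "spin": 0},
    {"tx": 0, "ty": 0.003, "tz": 0, "spin": 0},
    {"tx": 0, "ty": 0.003, "tz": 0, "spin": 0},
    {"tx": 0, "ty": 0.003, "tz": 0, "spin": 0}
  ]
}}

```text
time_s: 46.18
tool_pos: [445.4, 72.4, 256.5]
eef_rot: [0.984, 0.177, -0.003, 0.008]
wrist_force: [-10.0, -85.1, 1.1]
opening: 0.1
grip_force: 41.0
```

Emit:
{"fn": "arm_command", "kwargs": {
  "rows": [
    {"tx": 0, "ty": 0, "tz": 0, "spin": 0},
    {"tx": 0, "ty": 0, "tz": 0, "spin": 0},
    {"tx": 0, "ty": 0, "tz": 0, "spin": 0},
    {"tx": 0, "ty": 0, "tz": 0, "spin": 0},
    {"tx": 0, "ty": 0, "tz": 0, "spin": 0},
    {"tx": 0, "ty": 0, "tz": 0, "spin": 0},
    {"tx": 0, "ty": 0, "tz": 0, "spin": 0},
    {"tx": 0, "ty": 0, "tz": 0, "spin": 0},
    {"tx": 0, "ty": 0, "tz": 0, "spin": 0},
    {"tx": 0, "ty": 0, "tz": 0, "spin": 0},
    {"tx": 0, "ty": 0, "tz": 0, "spin": 0},
    {"tx": 0, "ty": 0, "tz": 0, "spin": 0},
    {"tx": 0, "ty": -0.005, "tz": 0, "spin": 0},
    {"tx": 0, "ty": -0.01, "tz": 0, "spin": 0},
    {"tx": 0, "ty": -0.015, "tz": 0, "spin": 0},
    {"tx": 0, "ty": -0.02, "tz": 0, "spin": 0},
    {"tx": 0, "ty": -0.025, "tz": 0, "spin": 0},
    {"tx": 0, "ty": -0.025, "tz": 0, "spin": 0}
  ]
}}

```text
time_s: 48.42
tool_pos: [444.6, 66.1, 256.3]
eef_rot: [0.984, 0.18, -0.002, 0.002]
wrist_force: [-15.7, -21.1, 2.3]
opening: 0.0
grip_force: 12.4
```

```bash
python3 kn.py
```

```text
103 [268.9 177.5] r 116.2 ang 39.5 mod 39.5
127 [347.1 207.8] r 116.0 ang -81.0 mod 39.0
27 [250.9 220.6] r 116.3 ang 97.2 mod 97.2
27 [249.  231.9] r 126.5 ang 109.2 mod 109.2
129 [325.7 255.2] r 114.7 ang -145.8 mod 94.2
48.475 [444.5  66.2 256.3] [-14.4 -21.5   1.4]
```

Still no lock. I'll unwind slowly so that friction keeps as much nip as it can, with no swing.

Emit:
{"fn": "arm_command", "kwargs": {
  "rows": [
    {"tx": 0, "ty": -0.005, "tz": 0, "spin": 0},
    {"tx": 0, "ty": -0.01, "tz": 0, "spin": 0},
    {"tx": 0, "ty": -0.015, "tz": 0, "spin": 0},
    {"tx": 0.001, "ty": -0.02, "tz": 0, "spin": 0},
    {"tx": 0.001, "ty": -0.025, "tz": 0, "spin": 0},
    {"tx": 0.001, "ty": -0.03, "tz": 0, "spin": 0},
    {"tx": 0.002, "ty": -0.035, "tz": 0, "spin": 0},
    {"tx": 0.002, "ty": -0.04, "tz": 0, "spin": 0},
    {"tx": 0.003, "ty": -0.045, "tz": 0, "spin": 0},
    {"tx": 0.003, "ty": -0.05, "tz": 0, "spin": 0},
    {"tx": 0.004, "ty": -0.054, "tz": 0, "spin": 0},
    {"tx": 0.005, "ty": -0.058, "tz": 0, "spin": 0},
    {"tx": 0.006, "ty": -0.061, "tz": 0, "spin": 0},
    {"tx": 0.007, "ty": -0.064, "tz": 0, "spin": 0},
    {"tx": 0.007, "ty": -0.067, "tz": 0, "spin": 0},
    {"tx": 0.008, "ty": -0.069, "tz": 0, "spin": 0},
    {"tx": 0.008, "ty": -0.071, "tz": 0, "spin": 0},
    {"tx": 0.008, "ty": -0.071, "tz": 0, "spin": 0}
  ]
}}

```text
time_s: 50.72
tool_pos: [449.8, 31.9, 257.0]
eef_rot: [0.984, 0.18, -0.0, 0.001]
wrist_force: [-4.4, -7.6, 5.1]
opening: -0.2
grip_force: 4.0
```

```bash
python3 kn.py
```

```text
110 [257.4 190.5] r 116.5 ang 60.2 mod 60.2
121 [341.6 191.1] r 116.7 ang -60.0 mod 60.0
52 [345.2 203.1] r 113.9 ang -75.0 mod 45.0
28 [253.5 242. ] r 126.3 ang 121.2 mod 1.2
28 [267.9 251.9] r 115.0 ang 140.5 mod 20.5
50.775 [449.8  31.9 257. ] [-4.2 -8.   4.5]
```

Emit:
{"fn": "arm_command", "kwargs": {
  "rows": [
    {"tx": 0, "ty": -0.002, "tz": 0, "spin": 0},
    {"tx": 0.001, "ty": -0.004, "tz": 0, "spin": 0},
    {"tx": 0.002, "ty": -0.006, "tz": 0, "spin": 0},
    {"tx": 0.002, "ty": -0.008, "tz": 0, "spin": 0},
    {"tx": 0.003, "ty": -0.01, "tz": 0, "spin": 0},
    {"tx": 0.003, "ty": -0.012, "tz": 0, "spin": 0},
    {"tx": 0.004, "ty": -0.014, "tz": 0, "spin": 0},
    {"tx": 0.005, "ty": -0.016, "tz": 0, "spin": 0},
    {"tx": 0.006, "ty": -0.018, "tz": 0, "spin": 0},
    {"tx": 0.007, "ty": -0.02, "tz": 0, "spin": 0},
    {"tx": 0.008, "ty": -0.022, "tz": 0, "spin": 0},
    {"tx": 0.008, "ty": -0.024, "tz": 0, "spin": 0}
  ]
}}

```text
time_s: 52.28
tool_pos: [454.3, 19.8, 256.7]
eef_rot: [0.984, 0.18, 0.0, -0.0]
wrist_force: [0.5, -0.6, 0.9]
opening: -0.1
grip_force: 0.0
```

```bash
python3 kn.py
```

```text
110 [337.7 185.6] r 116.2 ang -52.1 mod 67.9
113 [254.3 196.4] r 116.8 ang 68.0 mod 68.0
61 [260.6 244.8] r 116.0 ang 128.4 mod 8.4
52.325 [454.3  19.7 256.7] [0.1 0.4 0.4]
```

The handle is now free at rest at mod 68, about 6.7 rad, with the platen touching and lightly nipping. I'll back off and lift clear without touching it.

Emit:
{"fn": "arm_command", "kwargs": {
  "rows": [
    {"tx": 0.015, "ty": -0.02, "tz": 0, "spin": 0},
    {"tx": 0.04, "ty": -0.05, "tz": 0, "spin": 0},
    {"tx": 0.06, "ty": -0.07, "tz": 0, "spin": 0},
    {"tx": 0.06, "ty": -0.07, "tz": 0, "spin": 0},
    {"tx": 0.06, "ty": -0.07, "tz": 0.08, "spin": 0},
    {"tx": 0.06, "ty": -0.07, "tz": 0.16, "spin": 0},
    {"tx": 0.06, "ty": -0.07, "tz": 0.23, "spin": 0},
    {"tx": 0.06, "ty": -0.07, "tz": 0.23, "spin": 0},
    {"tx": 0.02, "ty": -0.15, "tz": 0.23, "spin": 0},
    {"tx": -0.02, "ty": -0.23, "tz": 0.23, "spin": 0},
    {"tx": -0.06, "ty": -0.31, "tz": 0.23, "spin": 0},
    {"tx": -0.06, "ty": -0.31, "tz": 0.23, "spin": 0}
  ]
}}

```text
time_s: 53.82
tool_pos: [423.1, -137.0, 371.0]
eef_rot: [0.984, 0.178, -0.0, -0.0]
wrist_force: [1.0, 0.8, -0.5]
opening: -0.0
grip_force: 0.0
```

```bash
python3 kn.py; python3 - <<'E'
from h import *
robot_result=robot.close_job();print(robot_result)
E
```

```text
111 [337.6 185.5] r 116.2 ang -52.0 mod 68.0
113 [254.4 196.4] r 116.6 ang 68.0 mod 68.0
110 [305.5 263.6] r 116.4 ang -171.8 mod 68.2
53.875 [ 423.7 -135.9  371.1] [ 0.4 -0.6 -0.3]
the job is handed in; nothing more can be done
None
```

I handed the job in at about 54 s, but the handle did not stay tight, so it probably fails: I drove it to the hard stop several times (up to about 102 N at the wrist, held up to 4 s), and each time it sprang back on release, finally resting about 31° short of the stop (estimated 6.7 rad, platen about 0.0268 m instead of 0.0287), with the book only lightly nipped; I saw no sign that the book, bottles, cup or carton moved, but did not measure them at the end.

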